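Clamp a batch of moulding flasks

TASK

Flip the clamp's cam lever open, then stand all the aluminium flasks upright in a row in the channel of its bed, each with its wide side across. Push the star wheel round, spoke by spoke, until the jaw has closed up the row against the anvil and its springs just begin to squash (about 1 to 7 mm), and then flip the cam lever fully back to lock the row. Never squash the springs fully, and leave the models, bowl, cup, bottle and spatula where they are.

Things in the scene. Friction and masses are not known exactly. Their poses are not given: they have to be found in the camera images.
- flask1: moulding flask, one of up to five alike (absent ones read None): plain aluminium block 56 x 36 x 46 mm (its x, y, z) with a dark seam round the middle and two small brass screw heads on top, 0.22 kg; origin at the centre of its underside, z up
- flask2: moulding flask, one of up to five alike (absent ones read None): plain aluminium block 56 x 36 x 46 mm (its x, y, z) with a dark seam round the middle and two small brass screw heads on top, 0.22 kg; origin at the centre of its underside, z up
- flask3: moulding flask, one of up to five alike (absent ones read None): plain aluminium block 56 x 36 x 46 mm (its x, y, z) with a dark seam round the middle and two small brass screw heads on top, 0.22 kg; origin at the centre of its underside, z up
- flask4: moulding flask, one of up to five alike (absent ones read None): plain aluminium block 56 x 36 x 46 mm (its x, y, z) with a dark seam round the middle and two small brass screw heads on top, 0.22 kg; origin at the centre of its underside, z up
- flask5: moulding flask, one of up to five alike (absent ones read None): plain aluminium block 56 x 36 x 46 mm (its x, y, z) with a dark seam round the middle and two small brass screw heads on top, 0.22 kg; origin at the centre of its underside, z up
- clamp: grey flask clamp, fixed to the bench, 92 mm wide (x), 440 mm long (y); origin on the bench under the middle of its bed, x across it away from the robot, y along it towards the star wheel, z up. The head block at the +y end (y 0.160 to 0.205) is 110 mm high, the lever block at the -y end (y -0.16 to -0.20) 90 mm high
- bed_mid (a point): middle of the clamp's bed, on its top, 18 mm above the bench and over the clamp's origin. Two steel guide strips along the bed, 64 mm apart inside and 10 mm high, make a channel for the flasks: their 56 mm width goes across (clamp's x), their 36 mm thickness along (y)
- anvil_face (a point): middle of the flat face of the anvil, the 58 x 48 mm steel plate at the -y end of the bed, facing the jaw; 24 mm above the plate's lower edge; at y = -0.125 of the clamp when open. Opening the cam lever draws the anvil back 6 mm (towards -y), clamping drives it 6 mm forward
- jaw_face (a point): middle of the flat face of the jaw, a 58 x 48 mm steel plate facing the anvil, on springs in front of a dark carriage under 100 mm high that the star wheel drives. With the wheel at 0 and the lever open it is 218 mm from the anvil face; carriage and jaw move 9.55 mm towards the anvil for each radian of the wheel (10 mm for each spoke)
- jaw (a joint): how far the jaw's springs are squashed, m: 0 = not squashed (jaw plate stands 20 mm off the carriage), 0.017 = fully squashed. Preloaded: it starts to move at 10 N, above what it takes to slide the row of flasks, then 1 N per mm. So it moves only when the row is closed up against the anvil
- wheel (a joint): angle of the star wheel, rad; 0 = jaw right back, up to 13.6. It grows as spokes at the top of the wheel are pushed away from the robot (towards the clamp's +x), which closes the jaw; pushing them back opens it. Stiff (0.32 N m of friction), stays where it is left. At 0 and every pi/3 a spoke stands straight up
- wheel_hub (a point): centre of the star wheel, 85 mm above the bench, in the wheel's middle plane, at y = 0.235 of the clamp. The wheel stands upright at the outer end of the head, its axis along the clamp's y: a dark hub of 24 mm radius with six round steel spokes 12 mm thick that end in black balls of 9 mm radius, 75 mm from the hub's centre to the outermost point
- lever (a joint): angle of the cam lever, rad: 0 = clamped (leans 40 degrees from upright towards the bed, clamp's +y), 1.4 = open (leans 40 degrees outward, clamp's -y). Stiff (0.2 N m), stays where it is left; stops at both ends
- lever_pivot (a point): pivot of the cam lever, 75 mm above the bench at y = -0.180 of the clamp; its axis lies along the clamp's x. The lever is a steel bar 20 mm wide (x) and 9 mm thick
- lever_tip (a point): free end of the cam lever with its black grip 26 mm wide, 94 mm from the pivot
- model: bystander: plaster tooth model, a round pale plaster block 60 mm in diameter and 42 mm high, standing among the flasks; origin at the centre of its underside
- model_b: bystander: another such plaster model, on the right
- bowl: bystander: black rubber mixing bowl, 110 mm wide, 60 mm high; origin under its centre
- cup: bystander: clear plastic cup, 72 mm wide, 85 mm high; origin under its centre
- bottle: bystander: white plastic bottle, 60 mm wide, 140 mm high; origin under its centre
- spatula: bystander: spatula 180 mm long lying on the bench on the right, nearer the robot
Things that resemble listed ones, but are neither listed nor needed, are in the scene too. Leave any purple look-alike of the flask2 alone. Leave any pink look-alike of the flask3 alone.

How it is judged:
On the way, in this order (a step that is already met when the one before it is completed fails the run):
1. the cam lever is flipped open (value of joint lever above 1.2 rad), for 0.2 s.
2. every flask stands upright in the channel, the lever open (x of flask1 in the frame of clamp between -0.008 and 0.008 m and y of flask1 in the frame of clamp between -0.13 and 0.12 m and z of each of flask1, flask2, flask3, flask4, flask5 in the frame of clamp below 0.023 m and angle between each of flask1, flask2, flask3, flask4, flask5's own z axis and vertical below 0.1 rad and angle between the x axis of each of flask1, flask2, flask3, flask4, flask5 and the x axis of clamp, either way round below 0.2 rad and x of flask2 in the frame of clamp between -0.008 and 0.008 m and y of flask2 in the frame of clamp between -0.13 and 0.12 m and x of flask3 in the frame of clamp between -0.008 and 0.008 m and y of flask3 in the frame of clamp between -0.13 and 0.12 m and x of flask4 in the frame of clamp between -0.008 and 0.008 m and y of flask4 in the frame of clamp between -0.13 and 0.12 m and x of flask5 in the frame of clamp between -0.008 and 0.008 m and y of flask5 in the frame of clamp between -0.13 and 0.12 m and value of joint lever above 1.1 rad), for 0.2 s.
3. with the lever still open, the wheel has brought the jaw up so that its springs are squashed 0.7 to 7.5 mm (all of step 2 and value of joint jaw between 0.0007 and 0.0075 m), for 0.2 s.
4. the cam lever is flipped back to clamped (value of joint lever below 0.15 rad), for 0.2 s.
At the end, for the whole second after the job is handed in: Lever within 0.15 rad of clamped; the jaw's springs squashed 4 to 14.5 mm by the row; every flask in the channel between anvil and jaw, within 8 mm of its middle line, standing on the bed (within 5 mm), upright within 0.1 rad, its 56 mm width across within 0.2 rad, and at rest (x of flask1 in the frame of clamp between -0.008 and 0.008 m and y of flask1 in the frame of clamp between -0.13 and 0.12 m and z of each of flask1, flask2, flask3, flask4, flask5 in the frame of clamp below 0.023 m and angle between each of flask1, flask2, flask3, flask4, flask5's own z axis and vertical below 0.1 rad and angle between the x axis of each of flask1, flask2, flask3, flask4, flask5 and the x axis of clamp, either way round below 0.2 rad and x of flask2 in the frame of clamp between -0.008 and 0.008 m and y of flask2 in the frame of clamp between -0.13 and 0.12 m and x of flask3 in the frame of clamp between -0.008 and 0.008 m and y of flask3 in the frame of clamp between -0.13 and 0.12 m and x of flask4 in the frame of clamp between -0.008 and 0.008 m and y of flask4 in the frame of clamp between -0.13 and 0.12 m and x of flask5 in the frame of clamp between -0.008 and 0.008 m and y of flask5 in the frame of clamp between -0.13 and 0.12 m and value of joint lever below 0.15 rad and value of joint jaw between 0.004 and 0.0145 m and linear speed of each of flask1, flask2, flask3, flask4, flask5 below 0.02 m/s); the robot touches nothing.
It fails at once if the jaw's springs are squashed fully (over 16 mm) (value of joint jaw above 0.016 m).
It fails at once if a bystander (model, bowl, cup, bottle or spatula) is moved more than 40 mm (distance of any of model, model_b, bowl, cup, bottle, spatula from where it was at the start of the episode above 0.04 m).
Of flask1, flask2, flask3, flask4, flask5 only 3 to 5 are there at a start; the rules pass over those that are not, and their reading is None.
At some moment in a run one of flask1, flask2, flask3, flask4, flask5 may be knocked a few centimetres aside while the robot is not near it.
It also fails if it takes over 208 s, if anything falls off the work surface, if the arm or the gripper's body presses on something with over 40 N, if the wrist force passes 120 N, or if a joint passes its speed limit or range.

ROBOT

A 7-joint arm with a two-finger parallel gripper is mounted at the origin on the work surface. World frame = base frame: x ahead of the robot, y to its left, z up, the work surface at z = 0. Lengths are in m, angles in rad, forces in N, time in s.
With the tool pointing down it reaches from about 0.425 to 1.025 m from the base axis. Payload 9.4 kg.
Tool frame: the origin (TCP) lies midway between the tips of the shut fingers; the grasp point (between the pads) lies 19 mm behind it (robot.grip_depth is the distance from the TCP to the grasp point, in m); z points along the fingers, y is the direction in which the jaws open and shut (so a half turn about z gives the same grasp; the last joint's range is limited). The gripper opens to 93 mm and grips with 3 to 60 N. Pads are 15 mm wide; open, the fingers measure 128 mm over their backs; the gripper's body (75 mm by 188 mm) begins 65 mm behind the grasp point.
Start: joints at [1.249, 0.599, -0.003, 1.599, 0.002, 0.943, -0.08], TCP at [0.176, -0.703, 0.219] pointing down, gripper open.
Joint ranges: [-2.57, 2.57], [-0.35, 1.97], [-1.29, 1.29], [0.11, 2.56], [-1.05, 4.19], [0.11, 1.86], [-2.63, 2.63]. Speed limits (rad/s): [2.22, 2.22, 3.01, 3.01, 3.14, 3.14, 3.14].

INTERFACE

Orientations are given as a unit quaternion [w, x, y, z].
In Python, from plant import robot gives the robot as it stands. The module is installed in compiled form; this text tells all that it offers.
- The arm moves only by the tool send_rows, never from a script. Its argument "deltas" is a list of rows, each a list of 7 numbers: the turn, a rotation vector about the world's x, y, z in rad, then the shift along the world's x, y, z in mm, then the closure, from 0 (fully open) to 1 (shut). A call has 1 to 10 rows; each row shifts and turns the commanded pose from where the row before left it; what a row does not reach is not made up. A row lasts 1/12 s, in which the tool goes at most 41.7 mm and 7.16 degrees, less where a joint would pass 70% of its speed; a pose out of reach is approached as far as the arm can. A call is refused whole if a number of a shift passes 41.7 or a number of a turn 0.125, either way. A call with a gripper value outside its range is refused whole. The fingers move at their own pace and stop on an object; "force" is the grip in N (left out, the last holds). Time passes only in rows, so rows that do not move let the fingers close. It gives the time, the measured TCP pose, the force and the opening at its end, in the units of the state.
- robot.get_obs(): the state, without advancing time (a new reading comes with each control period).
- robot.snapshot(name): name is "scene" or "side" or "wrist"; returns a dict with "image" (384x512x3 uint8, red, green, blue), "K" (3x3 intrinsics, pixels), "k1" (the pictures are not rectified: a ray, as slopes to the right and down, at radius r is drawn at 1 + k1 r^2 times it, then the intrinsics apply), "world_from_camera" (4x4, takes a point from camera to world coordinates). Camera axes: x right, y down, z forward; pixel columns grow to the right and rows downward; lengths in m; the calibration is good to about 2 mm. A picture is of the moment at which its call begins. There is no depth.
- robot.hand_in(): hands the job in, once; it reports no verdict.
The state is a dict: "time": time; "joint_pos": joint angles; "qvel": joint speeds; "joint_efforts": joint torques, N m; "eef_pos": TCP position; "tcp_rot": TCP orientation; "contact_force": force on the tool from outside, world axes, zero at the start; "wrist_torque": the same for the moment, N m; "gripper_width": opening from 0.0 (shut) to 1.0 (fully open).
Only numpy, scipy, OpenCV 4.12 (cv2) and the standard library are available. Lean on these libraries where they do the work, as an engineer would, in place of code of your own. Each camera call takes 0.05 s, during which the arm holds its last target. There are 200 camera calls.

## Working session

There is one attempt and no reset: what is moved stays moved. The work goes in short steps, Python scripts to look and compute and a tool call to move; the robot and the scene stay as the last step left them, time stands still between calls to the robot, and variables do not carry over. Pictures are saved under pics/ and viewed, on a budget of 14 in all, crops included, one or two more only if the job needs it, and the job is handed in when it is done.

Besides the shell and the picture viewer there is one more tool, called after "Call:" in YAML: its name, and indented under it one key for each argument. send_rows: Moves the arm, as the interface text tells. Its arguments: {"type":"object","properties":{"deltas":{"type":"array","items":{"type":"array","items":{"type":"number"}}},"force":{"type":"number"}},"required":["deltas"]}

```bash
mkdir -p pics; cat > h.py <<'E'
import numpy as np, cv2
from plant import robot
def snap(n,f=None):
    s=robot.snapshot(n)
    if f: cv2.imwrite('pics/'+f,s['image'][:,:,::-1])
    return s
def ray(s,u,v):
    K=np.array(s['K']);k1=s['k1']
    xd=np.array([(u-K[0,2])/K[0,0],(v-K[1,2])/K[1,1]]);x=xd.copy()
    for _ in range(30): x=xd/(1+k1*(x@x))
    T=np.array(s['world_from_camera']);return T[:3,3],T[:3,:3]@np.array([x[0],x[1],1])
def onz(s,u,v,z):
    o,d=ray(s,u,v);return o+d*(z-o[2])/d[2]
def proj(s,p):
    T=np.array(s['world_from_camera']);c=T[:3,:3].T@(np.array(p)-T[:3,3])
    x=c[:2]/c[2];x=x*(1+s['k1']*(x@x));K=np.array(s['K']);return K[0,0]*x[0]+K[0,2],K[1,1]*x[1]+K[1,2]
def tri(s1,a,s2,b):
    o1,d1=ray(s1,*a);o2,d2=ray(s2,*b)
    t=np.linalg.lstsq(np.c_[d1,-d2],o2-o1,rcond=None)[0]
    p,q=o1+t[0]*d1,o2+t[1]*d2;return (p+q)/2,np.linalg.norm(p-q)
def st():
    o=robot.get_obs();print({k:np.round(o[k],3).tolist() for k in('time','eef_pos','tcp_rot','contact_force','gripper_width','joint_pos')})
E
python3 - <<'E'
from h import *
import pickle
st()
d={}
for n in('scene','side','wrist'):
    s=snap(n,n+'0.png');d[n]=s
    print(n,s['K'],s['k1'],np.round(s['world_from_camera'],3).tolist())
pickle.dump(d,open('s0.pkl','wb'))
a=np.vstack([cv2.resize(d['scene']['image'],(800,600))])
cv2.imwrite('pics/sceneL.png',a[:,:,::-1])
cv2.imwrite('pics/sideL.png',cv2.resize(d['side']['image'],(800,600))[:,:,::-1])
E
```

```text
{'time': 0.0, 'eef_pos': [0.176, -0.703, 0.218], 'tcp_rot': [-0.001, 0.993, 0.122, -0.0], 'contact_force': [0.529, -0.623, -0.198], 'gripper_width': 1.0, 'joint_pos': [1.249, 0.6, -0.003, 1.6, 0.002, 0.943, -0.08]}
scene [[499.59936454   0.         256.82208929]
 [  0.         499.59936454 191.9638546 ]
 [  0.           0.           1.        ]] -0.14659993398578255 [[0.822, 0.481, -0.305, 0.944], [0.57, -0.697, 0.436, -0.7], [-0.003, -0.533, -0.846, 1.461], [0.0, 0.0, 0.0, 1.0]]
side [[476.57472759   0.         249.55930317]
 [  0.         476.57472759 182.6675951 ]
 [  0.           0.           1.        ]] -0.07399443220802795 [[-0.921, -0.277, 0.275, 0.08], [-0.39, 0.647, -0.655, 0.93], [0.004, -0.711, -0.704, 1.143], [0.0, 0.0, 0.0, 1.0]]
wrist [[274.25325848   0.         260.01860826]
 [  0.         274.25325848 193.53613885]
 [  0.           0.           1.        ]] 0.01970990154422099 [[0.243, -0.93, -0.276, 0.251], [-0.97, -0.233, -0.068, -0.684], [-0.001, 0.284, -0.959, 0.383], [0.0, 0.0, 0.0, 1.0]]
```

View pics/sceneL.png

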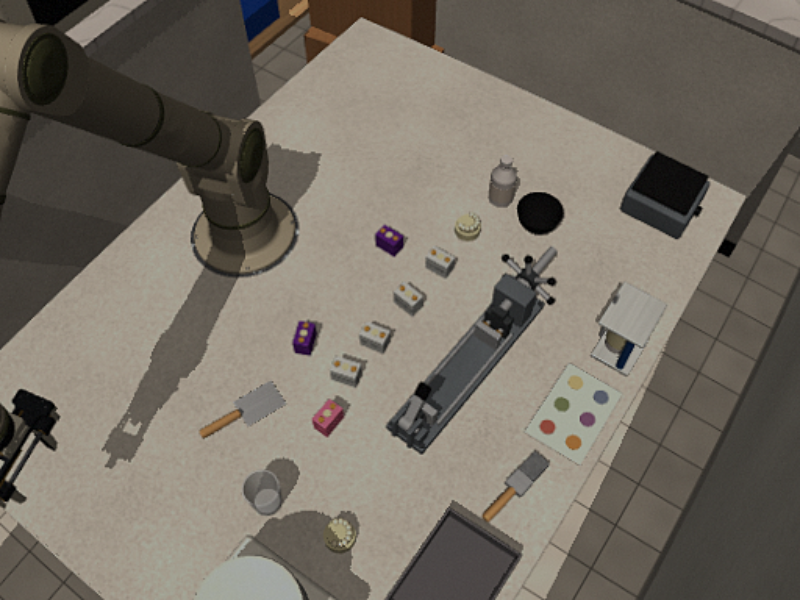

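View pics/sideL.png

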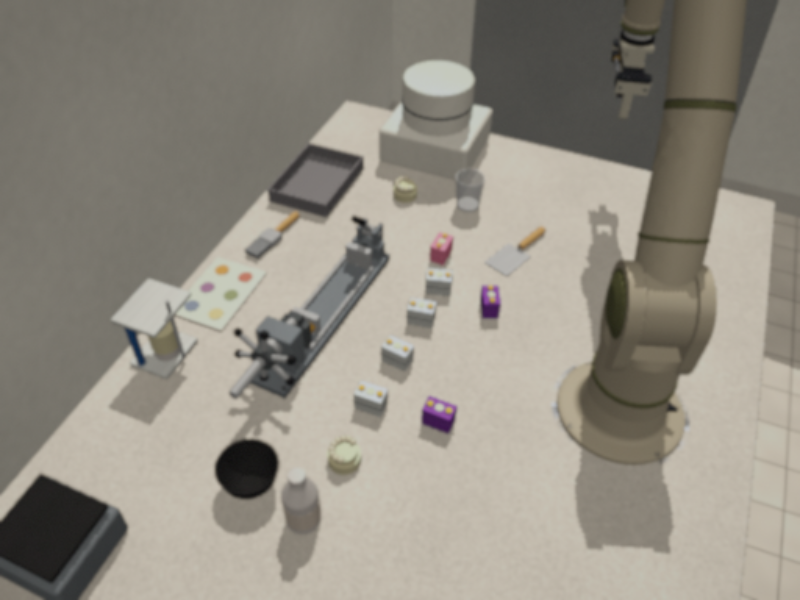

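The scene view shows four aluminium flasks at (440,261), (408,297), (375,335) and (346,369). Two purple look-alikes are at (389,239) and (305,337), and a pink one at (328,416). Only the plain grey ones fit the description. The clamp runs from its lever at (410,425) to its wheel at (528,275). Next I'll enlarge for confirmation and clamp geometry.

```bash
python3 - <<'E'
from h import *
import pickle
d=pickle.load(open('s0.pkl','rb'))
s=d['scene'];im=s['image'][140:300,185:365]
big=cv2.resize(im,None,fx=4,fy=3.75,interpolation=cv2.INTER_CUBIC)
big=cv2.resize(im,(675,600),interpolation=cv2.INTER_CUBIC)
cv2.imwrite('pics/crop1.png',big[:,:,::-1])
for n in('scene','side'):
    s=d[n];hsv=cv2.cvtColor(s['image'],cv2.COLOR_RGB2HSV)
    m=((hsv[...,1]<28)&(hsv[...,2]>110)).astype(np.uint8)
    m[:130]=0 if n=='scene' else m[:130]
    c,_=cv2.findContours(m,0,2)
    for k in c:
        if 60<cv2.contourArea(k)<900:
            r=cv2.minAreaRect(k);q=onz(s,*r[0],0.03)
            print(n,np.round(r[0],1),np.round(r[1],1),round(r[2]),cv2.contourArea(k),np.round(q,3))
E
```

```text
scene [109. 374.] [11.9 24.6] 24 81.0 [ 0.43  -0.702  0.03 ]
scene [170.5 320. ] [14. 15.] 90 158.5 [ 0.473 -0.474  0.03 ]
scene [336.3 316.1] [31.8 14.8] 63 150.0 [ 0.869 -0.186  0.03 ]
scene [261.7 263.1] [ 8.1 21.2] 25 101.5 [ 0.59  -0.169  0.03 ]
scene [165.7 257.6] [18.2 28.5] 59 452.5 [ 0.331 -0.326  0.03 ]
scene [218.1 233.7] [22.1 10.8] 18 175.0 [ 0.416 -0.164  0.03 ]
scene [239.  212.4] [16.9 10.2] 23 69.5 [ 0.425 -0.061  0.03 ]
scene [260.8 187.7] [15.9  9.8] 39 61.5 [0.429 0.059 0.03 ]
side [311.8 367.8] [16.3 26.9] 45 103.0 [0.131 0.417 0.03 ]
side [108.8 374.3] [33.  29.4] 19 137.0 [0.571 0.625 0.03 ]
side [506.5 335.5] [ 9. 15.] 0 93.0 [-0.31   0.147  0.03 ]
side [436.8 332.3] [ 9.6 26.5] 13 81.5 [-0.138  0.206  0.03 ]
side [303.1 310.2] [18.4 10.7] 52 79.5 [0.2   0.276 0.03 ]
side [483.3 309. ] [34.1 30.3] 82 217.5 [-0.247  0.089  0.03 ]
side [430.  305.8] [26.4 15.2] 53 138.5 [-0.11   0.133  0.03 ]
side [ 82.3 294.9] [30.1 26.4] 7 155.0 [0.763 0.469 0.03 ]
side [489.1 282.4] [22.4 24.2] 15 211.0 [-0.256 -0.006  0.03 ]
side [466. 197.] [12. 14.] 0 111.0 [-0.163 -0.325  0.03 ]
side [471.3 150.7] [31.8 54.9] 11 694.0 [-0.161 -0.577  0.03 ]
```

View pics/crop1.png

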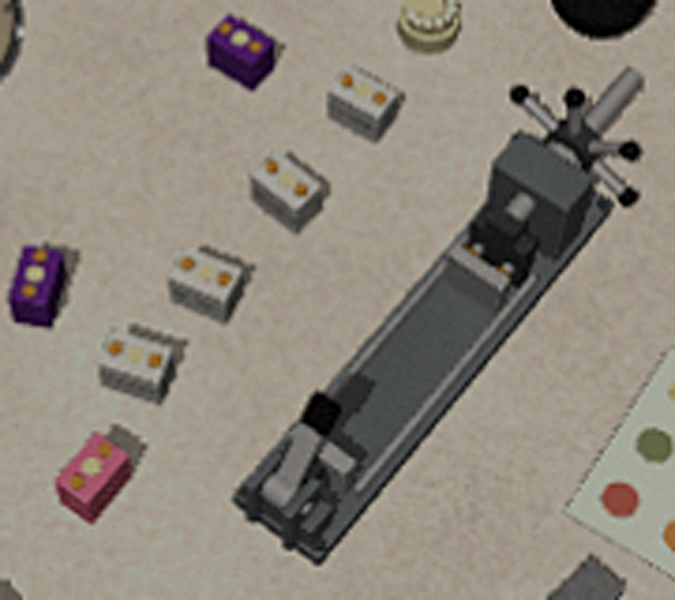

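The crop confirms four plain grey flasks with brass screws, at crop positions (362,89), (289,178), (206,274) and (135,354). The purple and pink blocks are the look-alikes. The lever leans towards the bed, so it is clamped.

```bash
python3 - <<'E'
from h import *
import pickle
d=pickle.load(open('s0.pkl','rb'));s=d['scene'];t=d['side']
P=lambda x,y,z:onz(s,185+x/3.75,140+y/3.75,z)
for a,b in[((346,81),(378,97)),((272,167),(306,189)),((187,265),(225,282)),((115,347),(155,360))]:
    p,q=P(*a,.047),P(*b,.047);v=q-p
    print('flask',np.round((p+q)/2,4),round(np.linalg.norm(v),4),round(np.degrees(np.arctan2(v[1],v[0])),1))
for n,c,z in[('cornerL',(237,497),.009),('cornerF',(318,562),.009),('cornerR',(610,205),.009),('leverTip',(322,408),.147),('hub',(575,145),.085),('jawtopL',(452,252),.067),('jawtopR',(505,286),.067),('anvTopL',(327,450),.067),('anvTopR',(352,466),.067)]:
    print(n,np.round(P(*c,z),4))
L,F,R=[P(*c,z) for c,z in(((237,497),.009),((318,562),.009),((610,205),.009))]
v=R-F;print('len',np.linalg.norm(v[:2]),'w',np.linalg.norm((L-F)[:2]),np.degrees(np.arctan2(v[1],v[0])))
# side balls: hub
print(tri(s,(185+575/3.75,140+145/3.75),t,(274*.64,352*.64)))
# colour brass centroid in side for check
E
```

```text
flask [0.4386 0.1727 0.047 ] 0.0344 2.7
flask [0.4383 0.0535 0.047 ] 0.0384 -3.0
flask [ 0.4347 -0.0689  0.047 ] 0.0375 7.6
flask [ 0.4307 -0.1667  0.047 ] 0.0366 14.9
cornerL [ 0.5678 -0.2118  0.009 ]
cornerF [ 0.6556 -0.2211  0.009 ]
cornerR [0.6836 0.2168 0.009 ]
leverTip [ 0.6148 -0.16    0.147 ]
hub [0.6409 0.2059 0.085 ]
jawtopL [0.6043 0.0602 0.067 ]
jawtopR [0.6595 0.0573 0.067 ]
anvTopL [ 0.6192 -0.1561  0.067 ]
anvTopR [ 0.6437 -0.1564  0.067 ]
len 0.43878897332630795 w 0.08832636881871807 86.34396112840763
(array([0.63210308, 0.19726964, 0.08869788]), np.float64(0.022609559557516333))
```

```bash
cat > ov.py <<'E'
from h import *
def C(o,yaw):
    c,s=np.cos(yaw),np.sin(yaw)
    return lambda x,y,z:np.array([o[0]+c*x-s*y,o[1]+s*x+c*y,z])
PT=dict(c1=(.046,.22,.0),c2=(.046,-.22,.0),c3=(-.046,-.22,0),c4=(-.046,.22,0),hub=(0,.235,.085),h1=(-.03,.16,.11),h2=(-.03,.205,.11),lb=(0,-.16,.09),lb2=(0,-.2,.09),tip=(0,-.12,.147),j1=(-.029,.093,.067),j2=(.029,.093,.067),a1=(-.029,-.119,.067),a2=(.029,-.119,.067))
E
python3 - <<'E'
from ov import *
import pickle
d=pickle.load(open('s0.pkl','rb'))
out=[]
for n,(x,y,w,h) in(('scene',(230,145,140,150)),('side',(140,125,140,150))):
    s=d[n];k=4
    im=cv2.resize(s['image'][y:y+h,x:x+w],None,fx=2.85,fy=2.85*1.35 if 0 else 2.85,interpolation=cv2.INTER_CUBIC)
    for o,col in(((.624,.001),(255,0,0)),((.622,-.033),(0,255,0))):
        f=C(o,-.064)
        for q in PT.values():
            u,v=proj(s,f(*q));cv2.circle(im,(int((u-x)*2.85),int((v-y)*2.85)),3,col,1)
    out.append(im)
cv2.imwrite('pics/ov1.png',np.hstack(out)[:,:,::-1])
E
```

```text
(no output)
```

View pics/ov1.png

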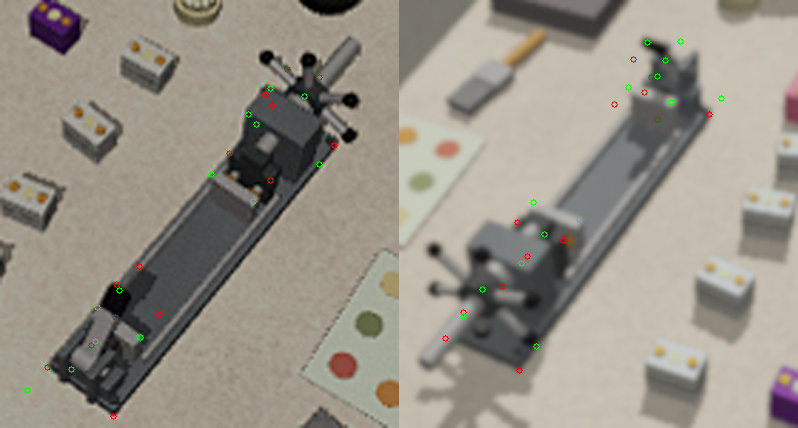

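The overlay gives the clamp origin at about (0.622, -0.033) with yaw -0.064. The hub, jaw and anvil edges and lever tip all agree, and the wheel is at about 0. I'll move above the bed beside the lever tip.

Call:
send_rows:
  deltas:
    - [0,0,0.063,22,30,1,1]
    - [0,0,0.063,22,30,1,1]
    - [0,0,0.063,22,30,1,1]
    - [0,0,0.063,22,30,1,1]
    - [0,0,0.063,22,30,1,1]
    - [0,0,0.063,22,30,1,1]
    - [0,0,0.063,22,30,1,1]
    - [0,0,0.063,22,30,1,1]
    - [0,0,0.063,22,30,1,1]
    - [0,0,0.063,22,30,1,1]

```text
time: 0.98
eef_pos: [0.3964, -0.4018, 0.2287]
tcp_rot: [0.0, 0.905, 0.425, -0.0]
contact_force: [0.9, 0.4, -0.1]
gripper_width: 0.332
```

Call:
send_rows:
  deltas:
    - [0,0,0.063,22,30,1,1]
    - [0,0,0.063,22,30,1,1]
    - [0,0,0.063,22,30,1,1]
    - [0,0,0.063,22,30,1,1]
    - [0,0,0.063,22,30,1,1]
    - [0,0,0.063,22,30,1,1]
    - [0,0,0.063,22,30,1,1]
    - [0,0,0.063,22,30,1,1]
    - [0,0,0.063,22,30,1,1]
    - [0,0,0.063,22,30,1,1]

```text
time: 1.82
eef_pos: [0.6164, -0.1018, 0.2386]
tcp_rot: [-0.0, 0.729, 0.684, -0.0]
contact_force: [0.2, -1.2, -0.6]
gripper_width: 0.005
```

```bash
python3 -c "
from h import *
st();s=snap('wrist');cv2.imwrite('pics/w1.png',s['image'][:,:,::-1]);print(np.round(s['world_from_camera'],3))"
```

```text
{'time': 1.817, 'eef_pos': [0.616, -0.102, 0.239], 'tcp_rot': [-0.0, 0.729, 0.684, -0.0], 'contact_force': [0.188, -1.179, -0.561], 'gripper_width': 0.005, 'joint_pos': [0.351, 0.485, -0.408, 1.8, 0.238, 0.905, -0.226]}
[[ 0.998 -0.06  -0.017  0.62 ]
 [-0.062 -0.957 -0.284 -0.022]
 [ 0.001  0.285 -0.959  0.404]
 [ 0.     0.     0.     1.   ]]
```

View pics/w1.png

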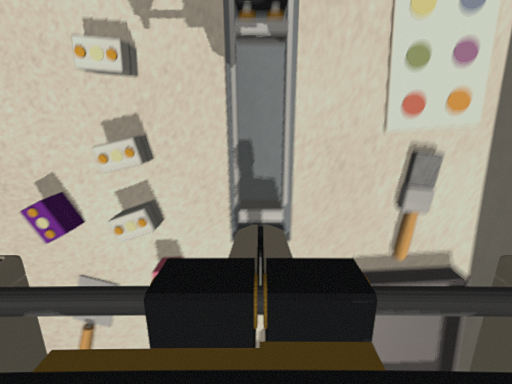

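The wrist view shows the channel between columns 238 and 286. The anvil is at (262,216) and the jaw at (262,28). Next I lower and push the lever open.

Call:
send_rows:
  deltas:
    - [0,0,0,0,0,-31,1]
    - [0,0,0,0,0,-31,1]
    - [0,0,0,0,0,-31,1]
    - [0,0,0,0,0,-31,1]
    - [0,0,0,-1,-16,0,1]
    - [0,0,0,-1,-16,0,1]
    - [0,0,0,-1,-16,0,1]
    - [0,0,0,-1,-16,0,1]
    - [0,0,0,-1,-16,0,1]

```text
time: 2.62
eef_pos: [0.6111, -0.1826, 0.1147]
tcp_rot: [-0.0, 0.73, 0.684, 0.001]
contact_force: [0.0, 2.4, 2.0]
gripper_width: 0.007
```

Call:
send_rows:
  deltas:
    - [0,0,0,-1,-16,0,1]
    - [0,0,0,-1,-16,0,1]
    - [0,0,0,-1,-10,0,1]
    - [0,0,0,0,-6,0,1]
    - [0,0,0,0,0,0,1]

```text
time: 3.03
eef_pos: [0.6074, -0.2276, 0.1145]
tcp_rot: [-0.002, 0.73, 0.684, 0.001]
contact_force: [-2.6, 11.8, 5.4]
gripper_width: 0.006
```

```bash
python3 - <<'E'
from ov import *
st();s=snap('scene','s2.png')
im=cv2.resize(s['image'][180:310,220:390],(800,612))[:600]
cv2.imwrite('pics/s2c.png',im[:,:,::-1])
E
```

```text
{'time': 3.033, 'eef_pos': [0.607, -0.228, 0.115], 'tcp_rot': [-0.002, 0.73, 0.684, 0.001], 'contact_force': [-2.563, 11.774, 5.374], 'gripper_width': 0.006, 'joint_pos': [0.511, 0.653, -0.365, 1.849, 0.334, 0.702, -0.109]}
```

View pics/s2c.png

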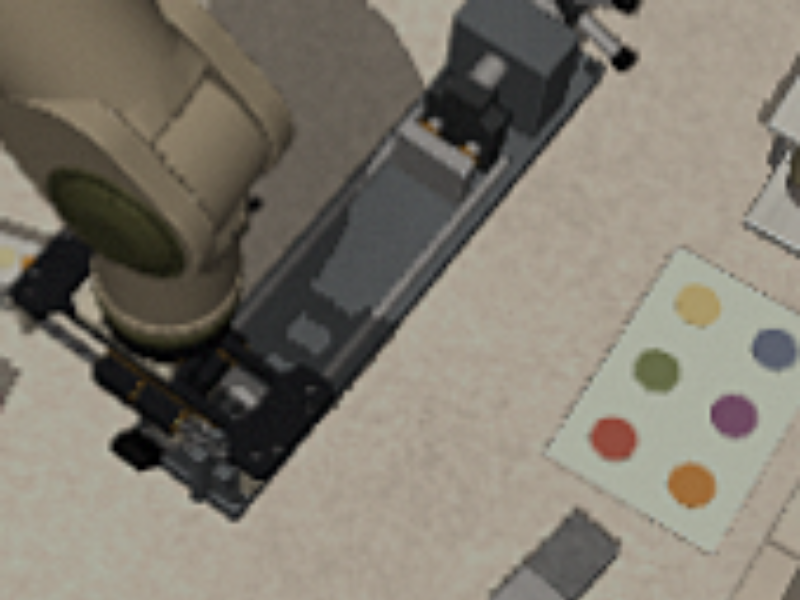

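The black grip is now past the clamp end, at crop (135,447). I'll press a bit more to reach the stop, then retreat.

Call:
send_rows:
  deltas:
    - [0,0,0,0,-3,0,1]
    - [0,0,0,0,-3,0,1]
    - [0,0,0,0,0,0,1]

```text
time: 3.33
eef_pos: [0.6074, -0.2281, 0.1145]
tcp_rot: [-0.004, 0.728, 0.685, 0.003]
contact_force: [-3.8, 25.3, 7.7]
gripper_width: 0.003
```

Call:
send_rows:
  deltas:
    - [0,0,0,0,10,30,1]
    - [0,0,0,0,10,30,1]
    - [0,0,0,-31,23,19,0]
    - [0,0,0,-31,23,19,0]
    - [0,0,0,-31,23,19,0]
    - [0,0,0,-31,23,19,0]
    - [0,0,0,-31,23,19,0]
    - [0,0,0,0,0,0,0]

```text
time: 4.0
eef_pos: [0.4533, -0.1026, 0.2694]
tcp_rot: [0.001, 0.729, 0.685, -0.0]
contact_force: [0.6, 0.1, -0.4]
gripper_width: 0.384
```

```bash
cat > det.py <<'E'
from h import *
import sys,itertools
def det(n='wrist',z=.047,f=None):
    s=snap(n,f);im=s['image'];hsv=cv2.cvtColor(im,cv2.COLOR_RGB2HSV)
    m=((hsv[...,0]>=8)&(hsv[...,0]<=24)&(hsv[...,1]>140)&(hsv[...,2]>110)).astype(np.uint8)
    c,_,stt,cen=cv2.connectedComponentsWithStats(m)
    P=[(cen[i],onz(s,*cen[i],z)) for i in range(1,c) if 4<=stt[i,4]<400]
    for (a,p),(b,q) in itertools.combinations(P,2):
        L=np.linalg.norm(p-q)
        if .032<L<.042:
            if p[0]>q[0]:p,q=q,p
            v=q-p;mid=(a+b)/2
            col=np.mean([im[int(round(w[1])),int(round(w[0]))] for w in (mid+.28*(a-b),mid-.28*(a-b))],axis=0)
            print('flask?',np.round((p+q)/2,4)[:2],'L',round(L,4),'ang',round(np.degrees(np.arctan2(v[1],v[0])),1),'rgb',col.astype(int),'px',mid.astype(int))
if __name__=='__main__':
    st();det(f=sys.argv[1] if len(sys.argv)>1 else None)
E
python3 det.py w2.png; python3 -c "
from det import *
det('scene')"
```

```text
{'time': 4.0, 'eef_pos': [0.453, -0.103, 0.269], 'tcp_rot': [0.001, 0.729, 0.685, -0.0], 'contact_force': [0.647, 0.109, -0.419], 'gripper_width': 0.384, 'joint_pos': [0.502, 0.254, -0.494, 2.092, 0.164, 0.831, -0.153]}
flask? [0.6293 0.0784] L 0.0332 ang -10.8 rgb [98 72 32] px [395  15]
flask? [0.6293 0.0761] L 0.0327 ang -3.0 rgb [85 59 16] px [395  17]
flask? [0.4326 0.0529] L 0.036 ang -8.2 rgb [175 177 168] px [236  50]
flask? [ 0.4291 -0.0667] L 0.036 ang 9.6 rgb [206 213 202] px [241 145]
flask? [ 0.3076 -0.1528] L 0.036 ang -66.9 rgb [ 95  38 121] px [165 208]
flask? [ 0.4275 -0.1661] L 0.036 ang 16.0 rgb [204 210 209] px [246 212]
flask? [ 0.4596 -0.2699] L 0.0359 ang 87.9 rgb [159 101 109] px [270 271]
flask? [ 0.3092 -0.1533] L 0.0353 ang -67.0 rgb [86 50 79] px [193 212]
flask? [ 0.4314 -0.0668] L 0.035 ang 9.1 rgb [164 158 143] px [239 212]
flask? [ 0.4291 -0.167 ] L 0.037 ang 14.4 rgb [159 149 127] px [220 234]
flask? [ 0.4614 -0.2702] L 0.0366 ang 87.4 rgb [158  91 100] px [208 263]
```

Call:
send_rows:
  deltas:
    - [0,0,0.057,-4,-11,-30,0]
    - [0,0,0.057,-4,-11,-30,0]
    - [0,0,0.057,-5,-11,-30,0]
    - [0,0,0.057,-4,-10,-30,0]
    - [0,0,0.057,-5,-10,-30,0]
    - [0,0,0.057,-4,-10,-30,0]
    - [0,0,0,0,0,-25,0]
    - [0,0,0,0,0,-25,0]
    - [0,0,0,0,0,-24,0]
    - [0,0,0,0,0,0,0]
  force: 25

```text
time: 4.93
eef_pos: [0.4306, -0.1689, 0.0083]
tcp_rot: [-0.003, 0.603, 0.798, -0.001]
contact_force: [-0.4, -0.6, -0.1]
gripper_width: 0.997
```

Call:
send_rows:
  deltas:
    - [0,0,0,0,0,0,1]
    - [0,0,0,0,0,0,1]
    - [0,0,0,0,0,0,1]
    - [0,0,0,0,0,0,1]
    - [0,0,0,0,0,0,1]
    - [0,0,0,0,0,0,1]

```text
time: 5.43
eef_pos: [0.4315, -0.1695, 0.0135]
tcp_rot: [0.001, 0.603, 0.797, -0.0]
contact_force: [-1.7, -0.0, 2.2]
gripper_width: 0.616
```

Call:
send_rows:
  deltas:
    - [0,0,0,0,0,35,1]
    - [0,0,0,0,0,35,1]
    - [0,0,-0.043,23,5,35,1]
    - [0,0,-0.043,23,5,0,1]
    - [0,0,-0.043,23,5,0,1]
    - [0,0,-0.043,23,5,0,1]
    - [0,0,-0.043,23,5,0,1]
    - [0,0,-0.043,23,4,0,1]
    - [0,0,-0.043,23,4,0,1]
    - [0,0,-0.043,23,4,0,1]

```text
time: 6.27
eef_pos: [0.6159, -0.132, 0.1174]
tcp_rot: [-0.0, 0.732, 0.682, -0.0]
contact_force: [-0.2, 0.4, -2.6]
gripper_width: 0.602
```

```bash
python3 - <<'E'
from ov import *
import pickle
st();s=snap('wrist','w3.png');pickle.dump(s,open('w3.pkl','wb'))
im=s['image'].copy();f=C((.622,-.033),-.064)
for y in np.arange(-.1,.09,.03):
    for x,c in((-.032,(255,0,0)),(.032,(255,0,0)),(0,(0,255,0))):
        u,v=proj(s,f(x,y,.028 if x else .018))
        if 0<=u<512 and 0<=v<384: cv2.circle(im,(int(u),int(v)),2,c,-1)
cv2.imwrite('pics/w3o.png',cv2.resize(im[:,100:420],(640,768))[:600,:,::-1])
E
```

```text
{'time': 6.267, 'eef_pos': [0.616, -0.132, 0.117], 'tcp_rot': [-0.0, 0.732, 0.682, -0.0], 'contact_force': [-0.229, 0.418, -2.608], 'gripper_width': 0.602, 'joint_pos': [0.362, 0.63, -0.365, 1.894, 0.342, 0.68, -0.278]}
```

View pics/w3o.png

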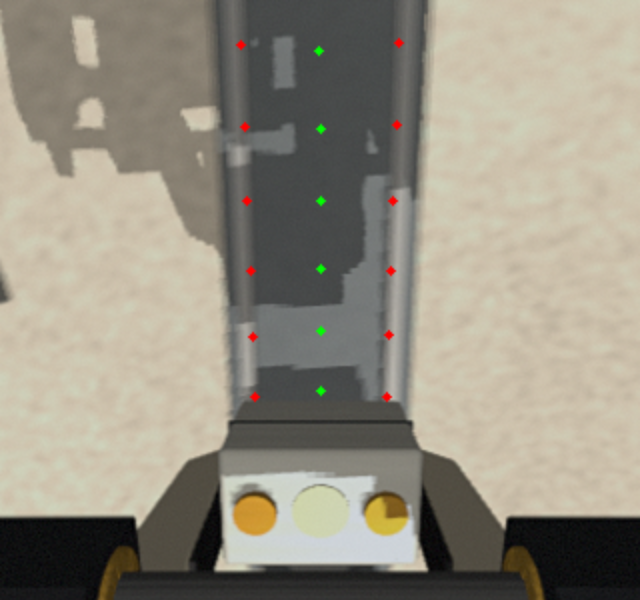

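The channel overlay matches within about 1 mm, with strip edges at columns 256 and 384 around centre 320. I lower and release.

Call:
send_rows:
  deltas:
    - [0,0,0,0,0,-20,1]
    - [0,0,0,0,0,-20,1]
    - [0,0,0,0,0,-20,1]
    - [0,0,0,0,0,-15,1]
    - [0,0,0,0,0,-8,1]
    - [0,0,0,0,0,-3,1]
    - [0,0,0,0,0,0,1]

```text
time: 6.9
eef_pos: [0.6145, -0.1321, 0.032]
tcp_rot: [-0.0, 0.731, 0.683, -0.001]
contact_force: [-1.9, -0.5, 2.9]
gripper_width: 0.599
```

Call:
send_rows:
  deltas:
    - [0,0,0,0,0,0,0]
    - [0,0,0,0,0,0,0]
    - [0,0,0,0,0,0,0]
    - [0,0,0,0,0,0,0]
    - [0,0,0,0,0,30,0]
    - [0,0,0,0,0,35,0]
    - [0,0,0.05,-35,0,35,0]
    - [0,0,0.05,-35,0,35,0]
    - [0,0,0.06,-35,0,20,0]
    - [0,0,0.07,-35,0,15,0]

```text
time: 7.73
eef_pos: [0.4858, -0.132, 0.1919]
tcp_rot: [0.001, 0.646, 0.763, 0.0]
contact_force: [-0.4, -0.4, 0.2]
gripper_width: 1.002
```

Call:
send_rows:
  deltas:
    - [0,0,0,-30,0,0,0]
    - [0,0,0,0,0,0,0]

```text
time: 7.9
eef_pos: [0.4504, -0.1328, 0.1909]
tcp_rot: [-0.0, 0.648, 0.762, -0.002]
contact_force: [-1.7, -0.1, -0.7]
gripper_width: 1.0
```

```bash
python3 det.py; python3 -c "
from det import *
det('scene')"
```

```text
{'time': 7.9, 'eef_pos': [0.45, -0.133, 0.191], 'tcp_rot': [-0.0, 0.648, 0.762, -0.002], 'contact_force': [-1.674, -0.096, -0.678], 'gripper_width': 1.0, 'joint_pos': [0.559, 0.378, -0.519, 2.173, 0.307, 0.662, -0.013]}
flask? [ 0.4291 -0.0664] L 0.0359 ang 9.0 rgb [189 195 184] px [251 122]
flask? [ 0.3074 -0.1526] L 0.0359 ang -67.0 rgb [ 88  31 113] px [136 180]
flask? [ 0.6255 -0.1333] L 0.0384 ang -3.8 rgb [162 162 150] px [406 206]
flask? [ 0.2418 -0.3542] L 0.0366 ang -80.3 rgb [92 70 23] px [ 80 316]
flask? [ 0.3092 -0.1533] L 0.0353 ang -67.0 rgb [87 49 79] px [193 212]
flask? [ 0.6122 -0.1212] L 0.0356 ang -3.5 rgb [158 149 132] px [276 253]
flask? [ 0.4614 -0.2702] L 0.0366 ang 87.4 rgb [158  90 100] px [208 263]
```

Call:
send_rows:
  deltas:
    - [0,0,0,-6,17,-25,0]
    - [0,0,0,-5,17,-25,0]
    - [0,0,0,-5,16,-25,0]
    - [0,0,0,-5,16,-25,0]
    - [0,0,0,0,0,-25,0]
    - [0,0,0,0,0,-25,0]
    - [0,0,0,0,0,-24,0]
    - [0,0,0,0,0,0,0]

```text
time: 8.67
eef_pos: [0.4357, -0.0648, 0.0123]
tcp_rot: [-0.002, 0.647, 0.763, -0.001]
contact_force: [-0.3, 0.2, -0.0]
gripper_width: 1.001
```

Call:
send_rows:
  deltas:
    - [0,0,0,0,0,0,1]
    - [0,0,0,0,0,0,1]
    - [0,0,0,0,0,0,1]
    - [0,0,0,0,0,0,1]
    - [0,0,0,0,0,0,1]

```text
time: 9.08
eef_pos: [0.4356, -0.0666, 0.0171]
tcp_rot: [0.001, 0.648, 0.762, 0.0]
contact_force: [-2.2, -0.2, 1.0]
gripper_width: 0.689
```

Call:
send_rows:
  deltas:
    - [0,0,0,0,0,0,1]
    - [0,0,0,0,0,0,1]
    - [0,0,0,0,0,0,1]

```text
time: 9.33
eef_pos: [0.4351, -0.0666, 0.0168]
tcp_rot: [0.0, 0.648, 0.762, -0.0]
contact_force: [-2.3, -1.3, 9.3]
gripper_width: 0.598
```

Call:
send_rows:
  deltas:
    - [0,0,0,0,0,35,1]
    - [0,0,0,0,0,35,1]
    - [0,0,-0.029,23,-3,35,1]
    - [0,0,-0.029,23,-3,0,1]
    - [0,0,-0.029,23,-3,0,1]
    - [0,0,-0.029,23,-3,0,1]
    - [0,0,-0.029,23,-3,0,1]
    - [0,0,-0.029,23,-3,0,1]
    - [0,0,-0.029,23,-2,0,1]
    - [0,0,-0.026,22,-2,0,1]

```text
time: 10.17
eef_pos: [0.6192, -0.0885, 0.1209]
tcp_rot: [0.0, 0.731, 0.682, 0.0]
contact_force: [-0.3, -0.1, -2.8]
gripper_width: 0.598
```

Call:
send_rows:
  deltas:
    - [0,0,0,0,0,0,1]

```text
time: 10.25
eef_pos: [0.6224, -0.0884, 0.121]
tcp_rot: [0.001, 0.731, 0.682, 0.002]
contact_force: [0.7, -0.1, -2.4]
gripper_width: 0.598
```

Call:
send_rows:
  deltas:
    - [0,0,0,-4,0,0,1]
    - [0,0,0,0,0,-20,1]
    - [0,0,0,0,0,-20,1]
    - [0,0,0,0,0,-20,1]
    - [0,0,0,0,0,-14,1]
    - [0,0,0,0,0,-8,1]
    - [0,0,0,0,0,-4,1]
    - [0,0,0,0,0,0,1]

```text
time: 10.92
eef_pos: [0.6148, -0.0882, 0.0368]
tcp_rot: [0.001, 0.73, 0.683, 0.001]
contact_force: [-0.3, -1.2, 13.5]
gripper_width: 0.636
```

Call:
send_rows:
  deltas:
    - [0,0,0,0,0,8,1]
    - [0,0,0,4,0,0,1]
    - [0,0,0,0,0,0,1]
    - [0,0,0,0,0,0,1]

```text
time: 11.25
eef_pos: [0.6178, -0.0881, 0.0428]
tcp_rot: [-0.0, 0.73, 0.683, -0.0]
contact_force: [-0.7, 0.6, -2.6]
gripper_width: 0.635
```

```bash
python3 - <<'E'
from h import *
st();s=snap('wrist','w4.png');t=snap('side','sd4.png')
a=cv2.resize(s['image'][150:384,120:400],(400,334));b=cv2.resize(t['image'][120:270,140:320],(400,334))
cv2.imwrite('pics/c4.png',np.hstack([a,b])[:,:,::-1])
E
```

```text
{'time': 11.25, 'eef_pos': [0.618, -0.088, 0.043], 'tcp_rot': [-0.0, 0.73, 0.683, -0.0], 'contact_force': [-0.651, 0.595, -2.57], 'gripper_width': 0.635, 'joint_pos': [0.279, 0.728, -0.347, 1.946, 0.453, 0.544, -0.447]}
```

View pics/c4.png

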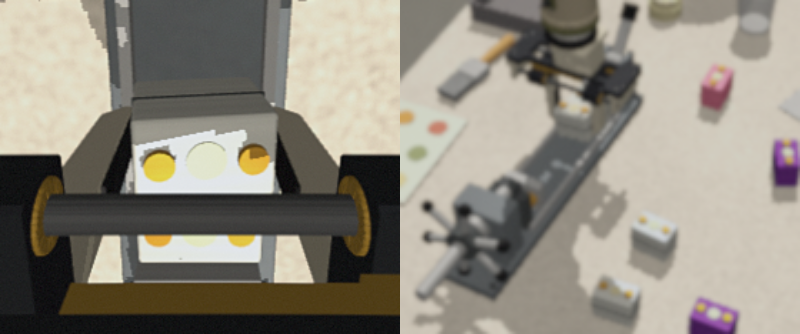

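Flask in hand is slightly askew after touching a strip. It's now centred on the channel, so I'll lower gently.

Call:
send_rows:
  deltas:
    - [0,0,0,0,0,-4,1]
    - [0,0,0,0,0,-3,1]
    - [0,0,0,0,0,-2,1]
    - [0,0,0,0,0,0,1]

```text
time: 11.68
eef_pos: [0.6176, -0.0879, 0.0332]
tcp_rot: [-0.0, 0.73, 0.683, -0.0]
contact_force: [0.9, -0.3, -2.7]
gripper_width: 0.63
```

Call:
send_rows:
  deltas:
    - [0,0,0,0,0,-2,1]
    - [0,0,0,0,0,0,1]
    - [0,0,0,0,0,0,0.3]
    - [0,0,0,0,0,0,0.3]
    - [0,0,0,0,0,0,0.3]

```text
time: 12.1
eef_pos: [0.6186, -0.0881, 0.0319]
tcp_rot: [0.0, 0.73, 0.683, 0.0]
contact_force: [0.1, 0.1, -0.8]
gripper_width: 0.698
```

```bash
python3 - <<'E'
from h import *
import det
st();det.det(z=.065,f='w5.png')
E
```

```text
{'time': 12.1, 'eef_pos': [0.619, -0.088, 0.032], 'tcp_rot': [0.0, 0.73, 0.683, 0.0], 'contact_force': [0.091, 0.1, -0.769], 'gripper_width': 0.698, 'joint_pos': [0.271, 0.743, -0.336, 1.949, 0.463, 0.524, -0.456]}
flask? [ 0.6154 -0.0842] L 0.0368 ang 5.0 rgb [213 217 214] px [255 258]
flask? [ 0.617  -0.0851] L 0.0399 ang 2.0 rgb [157 149 133] px [258 260]
flask? [ 0.5963 -0.1067] L 0.0419 ang 87.9 rgb [141 142 141] px [224 295]
flask? [ 0.6135 -0.1289] L 0.0362 ang -3.9 rgb [227 231 230] px [257 327]
```

Call:
send_rows:
  deltas:
    - [0,0,0,0,0,0,1]
    - [0,0,0,0,0,0,1]
    - [0,0,0,0,0,0,1]
    - [0,0,0,0,0,0,1]
    - [0,0,0,0,0,0,1]
  force: 40

```text
time: 12.57
eef_pos: [0.618, -0.0881, 0.0319]
tcp_rot: [-0.0, 0.73, 0.683, -0.0]
contact_force: [-2.2, -1.3, 1.5]
gripper_width: 0.601
```

```bash
python3 - <<'E'
import det
det.st();det.det(z=.065)
E
```

```text
{'time': 12.567, 'eef_pos': [0.618, -0.088, 0.032], 'tcp_rot': [-0.0, 0.73, 0.683, -0.0], 'contact_force': [-2.196, -1.314, 1.453], 'gripper_width': 0.601, 'joint_pos': [0.271, 0.743, -0.336, 1.95, 0.463, 0.524, -0.456]}
flask? [ 0.6179 -0.086 ] L 0.0381 ang -0.2 rgb [214 218 221] px [261 261]
flask? [ 0.5972 -0.1068] L 0.0418 ang 85.5 rgb [142 143 141] px [227 295]
flask? [ 0.6136 -0.1289] L 0.0362 ang -4.1 rgb [228 232 232] px [258 327]
```

Call:
send_rows:
  deltas:
    - [0,0,0,0,0,0,0]
    - [0,0,0,0,0,0,0]
    - [0,0,0,0,0,0,0]
    - [0,0,0,0,0,0,0]
    - [0,0,0,0,0,35,0]
    - [0,0,0,0,0,35,0]
    - [0,0,0,-33,16,35,0]
    - [0,0,0,-33,16,35,0]
    - [0,0,0,-34,16,18,0]
    - [0,0,0,-34,15,0,0]
  force: 30

```text
time: 13.45
eef_pos: [0.4966, -0.0299, 0.1806]
tcp_rot: [0.002, 0.731, 0.683, 0.002]
contact_force: [0.9, 0.7, -0.2]
gripper_width: 1.002
```

Call:
send_rows:
  deltas:
    - [0,0,0,-34,15,0,0]
    - [0,0,0,0,0,0,0]

```text
time: 13.62
eef_pos: [0.4554, -0.0141, 0.1778]
tcp_rot: [-0.001, 0.729, 0.684, -0.002]
contact_force: [-0.5, -0.7, -1.3]
gripper_width: 1.0
```

```bash
python3 det.py w6.png
```

```text
{'time': 13.617, 'eef_pos': [0.455, -0.014, 0.178], 'tcp_rot': [-0.001, 0.729, 0.684, -0.002], 'contact_force': [-0.496, -0.695, -1.328], 'gripper_width': 1.0, 'joint_pos': [0.28, 0.38, -0.49, 2.216, 0.31, 0.613, -0.501]}
flask? [0.3065 0.1589] L 0.0354 ang -1.9 rgb [104  65 111] px [90 16]
flask? [0.6294 0.0797] L 0.0326 ang -5.4 rgb [122  88  31] px [430  84]
flask? [0.6292 0.0775] L 0.0329 ang -13.0 rgb [65 54 41] px [429  87]
flask? [0.6297 0.0761] L 0.0345 ang -17.3 rgb [79 62 35] px [429  88]
flask? [0.6296 0.0785] L 0.0322 ang -1.3 rgb [81 62 38] px [430  86]
flask? [0.6295 0.0771] L 0.0325 ang 3.6 rgb [71 56 34] px [429  87]
flask? [0.6296 0.0757] L 0.0325 ang 8.7 rgb [90 66 26] px [429  89]
flask? [0.6294 0.0764] L 0.0322 ang -9.1 rgb [76 62 42] px [429  88]
flask? [0.6298 0.0749] L 0.0336 ang -13.7 rgb [81 68 49] px [429  90]
flask? [0.6293 0.075 ] L 0.0321 ang -4.1 rgb [97 70 27] px [429  90]
flask? [0.6297 0.0735] L 0.0333 ang -8.9 rgb [81 65 40] px [429  91]
flask? [0.6298 0.0721] L 0.0327 ang -4.1 rgb [94 69 31] px [429  93]
flask? [0.4326 0.0532] L 0.0359 ang -8.2 rgb [186 193 180] px [235 125]
flask? [ 0.6281 -0.0971] L 0.0385 ang -3.7 rgb [155 157 149] px [411 245]
```

Call:
send_rows:
  deltas:
    - [0,0,-0.02,-6,17,-22,0]
    - [0,0,-0.02,-6,17,-22,0]
    - [0,0,-0.02,-6,17,-22,0]
    - [0,0,-0.02,-5,16,-22,0]
    - [0,0,0,0,0,-25,0]
    - [0,0,0,0,0,-25,0]
    - [0,0,0,0,0,-23,0]
    - [0,0,0,0,0,0,0]
    - [0,0,0,0,0,0,1]
    - [0,0,0,0,0,0,1]

```text
time: 14.5
eef_pos: [0.4396, 0.0512, 0.0169]
tcp_rot: [0.0, 0.757, 0.653, 0.0]
contact_force: [0.1, 0.3, 0.5]
gripper_width: 0.903
```

Call:
send_rows:
  deltas:
    - [0,0,0,0,0,0,1]
    - [0,0,0,0,0,0,1]
    - [0,0,0,0,0,0,1]
    - [0,0,0,0,0,0,1]
    - [0,0,0,0,0,0,1]
    - [0,0,0,0,0,0,1]

```text
time: 15.0
eef_pos: [0.4389, 0.051, 0.0171]
tcp_rot: [0.0, 0.757, 0.653, 0.0]
contact_force: [-1.1, -0.0, 9.6]
gripper_width: 0.6
```

Call:
send_rows:
  deltas:
    - [0,0,0,0,0,35,1]
    - [0,0,0,0,0,35,1]
    - [0,0,0.01,23,-12,35,1]
    - [0,0,0.01,23,-12,0,1]
    - [0,0,0.01,23,-12,0,1]
    - [0,0,0.01,23,-12,0,1]
    - [0,0,0.01,23,-12,0,1]
    - [0,0,0.01,23,-12,0,1]
    - [0,0,0.01,23,-12,0,1]
    - [0,0,0.01,21,-11,0,1]

```text
time: 15.83
eef_pos: [0.621, -0.0446, 0.1199]
tcp_rot: [0.0, 0.731, 0.683, -0.0]
contact_force: [-0.3, 1.0, -1.3]
gripper_width: 0.6
```

Call:
send_rows:
  deltas:
    - [0,0,0,0,0,0,1]
    - [0,0,0,0,0,0,1]
    - [0,0,0,0,0,-10,1]
    - [0,0,0,0,0,0,1]

```text
time: 16.17
eef_pos: [0.6181, -0.0428, 0.1083]
tcp_rot: [-0.001, 0.73, 0.683, -0.001]
contact_force: [-1.2, 0.9, -2.0]
gripper_width: 0.599
```

```bash
python3 - <<'E'
import det
det.st();det.det(z=.14,f='w7.png')
E
```

```text
{'time': 16.167, 'eef_pos': [0.618, -0.043, 0.108], 'tcp_rot': [-0.001, 0.73, 0.683, -0.001], 'contact_force': [-1.233, 0.936, -2.03], 'gripper_width': 0.599, 'joint_pos': [0.283, 0.648, -0.463, 1.917, 0.442, 0.68, -0.515]}
flask? [ 0.6168 -0.04  ] L 0.0352 ang -0.8 rgb [205 211 212] px [259 259]
```

Call:
send_rows:
  deltas:
    - [0,0,0,3,0,-20,1]
    - [0,0,0,0,0,-20,1]
    - [0,0,0,0,0,-18,1]
    - [0,0,0,0,0,0,1]
    - [0,0,0,0,0,0,1]

```text
time: 16.63
eef_pos: [0.622, -0.0426, 0.0514]
tcp_rot: [-0.001, 0.73, 0.683, -0.001]
contact_force: [-0.4, 0.3, -1.7]
gripper_width: 0.6
```

Call:
send_rows:
  deltas:
    - [0,0,0,-1,0,-8,1]
    - [0,0,0,0,0,-6,1]
    - [0,0,0,0,0,-2,1]
    - [0,0,0,0,0,0,1]
    - [0,0,0,0,0,0,1]

```text
time: 17.05
eef_pos: [0.622, -0.0433, 0.0361]
tcp_rot: [0.0, 0.73, 0.683, 0.0]
contact_force: [-0.3, -0.5, -2.2]
gripper_width: 0.6
```

Call:
send_rows:
  deltas:
    - [0,0,0,0,0,-2,1]
    - [0,0,0,0,0,0,1]
    - [0,0,0,0,0,0,0]
    - [0,0,0,0,0,0,0]
    - [0,0,0,0,0,0,0]
    - [0,0,0,0,0,0,0]
    - [0,0,0,0,0,35,0]
    - [0,0,0,0,0,35,0]
    - [0,0,0,-33,28,35,0]
    - [0,0,0,-33,28,35,0]

```text
time: 17.88
eef_pos: [0.5729, -0.0018, 0.1573]
tcp_rot: [0.0, 0.731, 0.682, 0.0]
contact_force: [0.4, 0.8, 0.6]
gripper_width: 0.998
```

Call:
send_rows:
  deltas:
    - [0,0,0.03,-33,28,12,0]
    - [0,0,0.03,-33,28,0,0]
    - [0,0,0.03,-33,28,0,0]
    - [0,0,0,0,0,0,0]
    - [0,0,0,0,0,0,0]

```text
time: 18.3
eef_pos: [0.4773, 0.0799, 0.168]
tcp_rot: [0.0, 0.698, 0.717, 0.0]
contact_force: [1.1, -1.3, 0.5]
gripper_width: 0.996
```

```bash
python3 det.py w8.png;  python3 -c "
from det import *
det('scene',z=.065)"
```

```text
{'time': 18.3, 'eef_pos': [0.477, 0.08, 0.168], 'tcp_rot': [0.0, 0.698, 0.717, 0.0], 'contact_force': [1.054, -1.303, 0.514], 'gripper_width': 0.996, 'joint_pos': [0.129, 0.437, -0.556, 2.168, 0.388, 0.633, -0.676]}
flask? [0.4355 0.1742] L 0.0357 ang 0.4 rgb [199 204 192] px [221  94]
flask? [0.3066 0.1588] L 0.036 ang -2.2 rgb [ 99  56 110] px [ 89 107]
flask? [0.6298 0.0767] L 0.0332 ang -5.6 rgb [87 67 37] px [401 195]
flask? [0.6295 0.0748] L 0.0332 ang -12.3 rgb [91 69 38] px [400 196]
flask? [0.6293 0.0735] L 0.0335 ang -16.9 rgb [99 72 23] px [400 198]
flask? [0.6297 0.0743] L 0.0332 ang 2.7 rgb [94 70 31] px [400 197]
flask? [0.6295 0.0724] L 0.0327 ang -4.0 rgb [92 69 33] px [400 199]
flask? [0.6293 0.0711] L 0.0326 ang -8.7 rgb [87 67 37] px [399 200]
flask? [0.6295 0.073 ] L 0.0339 ang 7.1 rgb [77 61 33] px [400 198]
flask? [0.6292 0.0711] L 0.0331 ang 0.6 rgb [96 68 22] px [399 200]
flask? [0.629  0.0698] L 0.0328 ang -4.1 rgb [91 70 39] px [399 201]
flask? [0.3177 0.1473] L 0.0349 ang -2.7 rgb [103  69  90] px [248 149]
flask? [ 0.3172 -0.1602] L 0.0348 ang -67.0 rgb [86 51 80] px [193 212]
flask? [ 0.6241 -0.0429] L 0.036 ang -4.5 rgb [159 154 144] px [293 233]
flask? [ 0.6198 -0.0876] L 0.0361 ang -3.9 rgb [163 159 148] px [284 243]
flask? [ 0.6003 -0.1069] L 0.0413 ang 86.0 rgb [166 164 156] px [275 245]
flask? [ 0.6359 -0.1093] L 0.0411 ang 84.7 rgb [168 167 160] px [285 251]
flask? [ 0.6164 -0.1286] L 0.0352 ang -3.5 rgb [155 147 130] px [276 253]
flask? [ 0.4675 -0.2757] L 0.0362 ang 87.4 rgb [156  89  98] px [208 263]
```

Call:
send_rows:
  deltas:
    - [0,0,0,-11,24,-20,0]
    - [0,0,0,-10,24,-20,0]
    - [0,0,0,-10,24,-20,0]
    - [0,0,0,-10,22,-20,0]
    - [0,0,0,0,0,-25,0]
    - [0,0,0,0,0,-25,0]
    - [0,0,0,0,0,-22,0]
    - [0,0,0,0,0,0,0]
    - [0,0,0,0,0,0,1]
    - [0,0,0,0,0,0,1]

```text
time: 19.23
eef_pos: [0.4382, 0.1723, 0.0158]
tcp_rot: [0.0, 0.699, 0.715, -0.0]
contact_force: [0.2, -0.3, 0.0]
gripper_width: 0.903
```

Call:
send_rows:
  deltas:
    - [0,0,0,0,0,0,1]
    - [0,0,0,0,0,0,1]
    - [0,0,0,0,0,0,1]
    - [0,0,0,0,0,0,1]
    - [0,0,0,0,0,0,1]
    - [0,0,0,0,0,0,1]

```text
time: 19.73
eef_pos: [0.4377, 0.1724, 0.016]
tcp_rot: [0.0, 0.699, 0.715, 0.0]
contact_force: [-1.1, -1.4, 9.2]
gripper_width: 0.6
```

Call:
send_rows:
  deltas:
    - [0,0,0,0,0,35,1]
    - [0,0,0,0,0,35,1]
    - [0,0,-0.011,23,-21,35,1]
    - [0,0,-0.011,23,-21,0,1]
    - [0,0,-0.011,23,-21,0,1]
    - [0,0,-0.011,23,-21,0,1]
    - [0,0,-0.011,23,-21,0,1]
    - [0,0,-0.011,23,-21,0,1]
    - [0,0,-0.011,23,-21,0,1]
    - [0,0,-0.011,24,-22,0,1]

```text
time: 20.57
eef_pos: [0.6203, 0.0045, 0.1165]
tcp_rot: [-0.0, 0.73, 0.684, -0.0]
contact_force: [0.5, 0.8, -2.2]
gripper_width: 0.601
```

Call:
send_rows:
  deltas:
    - [0,0,0,0,0,-20,1]
    - [0,0,0,0,0,-20,1]
    - [0,0,0,0,0,-20,1]
    - [0,0,0,0,0,0,1]
    - [0,0,0,0,0,0,1]
    - [0,0,0,0,0,0,1]

```text
time: 21.07
eef_pos: [0.6201, 0.0062, 0.0573]
tcp_rot: [0.0, 0.73, 0.684, 0.0]
contact_force: [0.1, 0.8, -1.5]
gripper_width: 0.601
```

Call:
send_rows:
  deltas:
    - [0,0,0,4,0,-8,1]
    - [0,0,0,0,0,-8,1]
    - [0,0,0,0,0,-4,1]
    - [0,0,0,0,0,0,1]
    - [0,0,0,0,0,0,1]

```text
time: 21.48
eef_pos: [0.6236, 0.0059, 0.0362]
tcp_rot: [-0.0, 0.73, 0.684, -0.0]
contact_force: [0.2, 0.6, -0.8]
gripper_width: 0.6
```

Call:
send_rows:
  deltas:
    - [0,0,0,0,0,-2,1]
    - [0,0,0,0,0,0,1]
    - [0,0,0,0,0,0,0]
    - [0,0,0,0,0,0,0]
    - [0,0,0,0,0,0,0]
    - [0,0,0,0,0,0,0]
    - [0,0,0,0,0,38,0]
    - [0,0,0,0,0,38,0]
    - [0,0,0,0,0,38,0]
    - [0,0,0,-7,28,38,1]

```text
time: 22.32
eef_pos: [0.6188, 0.0254, 0.1836]
tcp_rot: [0.001, 0.732, 0.681, -0.001]
contact_force: [1.3, -0.2, 0.3]
gripper_width: 0.96
```

Call:
send_rows:
  deltas:
    - [0,0,0,-5,28,8,1]
    - [0,0,0,-5,28,0,1]
    - [0,0,0,-5,28,0,1]
    - [0,0,0,-5,29,0,1]
    - [0,0,0,-5,29,0,1]
    - [0,0,0,-5,29,0,1]
    - [0,0,0,0,0,0,1]
    - [0,0,0,0,0,0,1]

```text
time: 22.98
eef_pos: [0.5871, 0.2036, 0.19]
tcp_rot: [-0.0, 0.728, 0.685, 0.0]
contact_force: [-0.3, -0.6, -0.2]
gripper_width: 0.402
```

```bash
python3 - <<'E'
import det
from ov import *
st();det.det('scene',z=.065)
s=snap('wrist','w9.png');t=snap('side','sd9.png')
f=C((.622,-.033),-.064)
out=[]
for q,(x,y,w,h) in((s,(140,120,240,240)),(t,(140,150,150,150))):
    im=q['image'].copy()
    k=400/w;o=cv2.resize(im[y:y+h,x:x+w],(400,400),interpolation=cv2.INTER_CUBIC)
    for i in range(6):
        a=i*np.pi/3;u,v=proj(q,f(.066*np.sin(a),.235,.085+.066*np.cos(a)));cv2.circle(o,(int((u-x)*k),int((v-y)*k)),4,(255,0,0),1)
    u,v=proj(q,f(0,.235,.085));cv2.circle(o,(int((u-x)*k),int((v-y)*k)),4,(0,255,0),1)
    out.append(o)
cv2.imwrite('pics/c9.png',np.hstack(out)[:,:,::-1])
E
```

```text
{'time': 22.983, 'eef_pos': [0.587, 0.204, 0.19], 'tcp_rot': [-0.0, 0.728, 0.685, 0.0], 'contact_force': [-0.303, -0.613, -0.173], 'gripper_width': 0.402, 'joint_pos': [-0.05, 0.561, -0.561, 1.849, 0.389, 0.841, -0.867]}
flask? [0.3174 0.1471] L 0.0343 ang -3.4 rgb [100  66  87] px [248 149]
flask? [ 0.3172 -0.1602] L 0.0348 ang -67.0 rgb [83 46 75] px [193 212]
flask? [0.6254 0.008 ] L 0.0357 ang -4.6 rgb [144 141 128] px [302 222]
flask? [ 0.6241 -0.0429] L 0.036 ang -4.5 rgb [154 150 140] px [293 233]
flask? [ 0.6198 -0.0876] L 0.0361 ang -3.9 rgb [160 155 146] px [284 243]
flask? [ 0.6003 -0.1069] L 0.0413 ang 86.0 rgb [162 160 151] px [275 245]
flask? [ 0.6359 -0.1093] L 0.0411 ang 84.7 rgb [167 164 158] px [285 251]
flask? [ 0.6164 -0.1286] L 0.0352 ang -3.5 rgb [152 146 129] px [276 253]
flask? [ 0.4675 -0.2757] L 0.0362 ang 87.4 rgb [154  89  96] px [208 263]
```

View pics/c9.png

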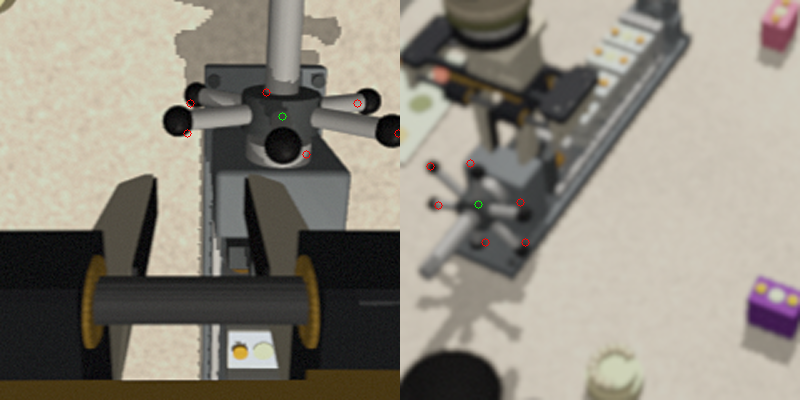

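```bash
cat > wh.py <<'E'
from ov import *
from scipy.optimize import least_squares
F=C((.622,-.033),-.064)
def fit(s,obs,th0,free=True,c0=(0,.235,.085)):
    # obs: {spoke k: (u,v)} spoke k at angle th+k*60deg from up towards +x
    def r(p):
        return np.concatenate([np.array(proj(s,F(c0[0]+p[1]+.066*np.sin(p[0]+k*np.pi/3),c0[1]+p[2],c0[2]+p[3]+.066*np.cos(p[0]+k*np.pi/3))))-q for k,q in obs.items()])
    def rr(p): return np.concatenate([r(p),np.array(p[1:])*(200 if free else 1e5)])
    o=least_squares(rr,[th0,0,0,0]);print('theta deg',round(np.degrees(o.x[0]),1),'off mm',np.round(o.x[1:]*1e3,1),'rms px',round(np.sqrt(np.mean(r(o.x)**2)),2))
    return o.x
E
python3 - <<'E'
from wh import *
s=snap('wrist')
g=lambda x,y:np.array([140+x*.6,120+y*.6])
obs={0:g(283,146),-1:g(178,121),-2:g(194,92),2:g(368,100),1:g(390,130)}
for t in(-.15,.1):fit(s,obs,t)
st()
E
```

```text
theta deg -8.4 off mm [-1.2  2.8 -0.4] rms px 0.75
theta deg -8.4 off mm [-1.2  2.8 -0.4] rms px 0.75
{'time': 23.183, 'eef_pos': [0.588, 0.2, 0.19], 'tcp_rot': [0.0, 0.73, 0.683, -0.0], 'contact_force': [0.602, -0.527, -0.098], 'gripper_width': 0.228, 'joint_pos': [-0.046, 0.561, -0.559, 1.85, 0.389, 0.841, -0.867]}
```

The wheel fit gives theta at about -8.4° (mod 60) with sub-pixel residual. First push cycle:

Call:
send_rows:
  deltas:
    - [0,0,0,-8,7,0,1]
    - [0,0,0,0,0,-30,1]
    - [0,0,0,0,0,-27,1]
    - [0,0,0,13,-0.8,0,1]
    - [0,0,0,13,-0.8,0,1]
    - [0,0,0,13,-0.8,0,1]
    - [0,0,0,13,-0.8,0,1]
    - [0,0,0,13,-0.8,0,1]
    - [0,0,0,13,-0.8,0,1]
    - [0,0,0,0,0,0,1]

```text
time: 24.02
eef_pos: [0.6574, 0.2023, 0.1315]
tcp_rot: [-0.001, 0.73, 0.683, -0.002]
contact_force: [-2.0, -1.8, 1.5]
gripper_width: 0.004
```

Call:
send_rows:
  deltas:
    - [0,0,0,0,0,38,1]
    - [0,0,0,-39,2.4,0,1]
    - [0,0,0,-39,2.4,0,1]
    - [0,0,0,0,0,0,1]

```text
time: 24.35
eef_pos: [0.5721, 0.209, 0.1713]
tcp_rot: [-0.001, 0.728, 0.685, -0.002]
contact_force: [-1.2, 0.1, -0.7]
gripper_width: 0.006
```

```bash
cat > balls.py <<'E'
from wh import *
def balls(s,th0,f=None):
    """dark-ball detection near predicted spots, then fit"""
    im=cv2.cvtColor(s['image'],cv2.COLOR_RGB2GRAY)
    m=(im<45).astype(np.uint8);m[265:]=0
    n,l,stt,cen=cv2.connectedComponentsWithStats(m)
    B=[(cen[i],stt[i,2:5]) for i in range(1,n) if 40<stt[i,4]<700]
    best=None
    for th in np.radians(np.arange(-30,30,3)):
        obs={}
        for k in(-2,-1,0,1,2):
            q=np.array(proj(s,F(-.0012+.066*np.sin(th+k*np.pi/3),.2378,.0846+.066*np.cos(th+k*np.pi/3))))
            if not B: continue
            dd=[np.linalg.norm(b[0]-q) for b in B];i=int(np.argmin(dd))
            if dd[i]<7: obs[k]=B[i][0]
        e=sum(np.linalg.norm(np.array(proj(s,F(-.0012+.066*np.sin(th+k*np.pi/3),.2378,.0846+.066*np.cos(th+k*np.pi/3))))-q) for k,q in obs.items())+7*(5-len(obs))
        if best is None or e<best[0]: best=(e,th,obs)
    print('score',round(best[0],1),'n',len(best[2]))
    return fit(s,best[2],best[1],True,(-.0012,.2378,.0846))
if __name__=='__main__':
    import sys
    st();s=snap('wrist',sys.argv[1]);balls(s,0)
E
python3 balls.py w10.png
```

```text
{'time': 24.35, 'eef_pos': [0.572, 0.209, 0.171], 'tcp_rot': [-0.001, 0.728, 0.685, -0.002], 'contact_force': [-1.16, 0.121, -0.73], 'gripper_width': 0.006, 'joint_pos': [-0.071, 0.571, -0.554, 1.891, 0.408, 0.797, -0.906]}
score 17.5 n 4
theta deg -20.7 off mm [-0.8  3.   2.4] rms px 0.71
```

Call:
send_rows:
  deltas:
    - [0,0,0,0,0,-38,1]
    - [0,0,0,13,-0.8,0,1]
    - [0,0,0,13,-0.8,0,1]
    - [0,0,0,13,-0.8,0,1]
    - [0,0,0,13,-0.8,0,1]
    - [0,0,0,13,-0.8,0,1]
    - [0,0,0,13,-0.8,0,1]
    - [0,0,0,0,0,38,1]
    - [0,0,0,-39,2.4,0,1]
    - [0,0,0,-39,2.4,0,1]

```text
time: 25.23
eef_pos: [0.582, 0.2086, 0.1718]
tcp_rot: [0.0, 0.731, 0.682, 0.002]
contact_force: [-0.5, 0.8, 0.4]
gripper_width: 0.006
```

```bash
python3 balls.py w11.png
```

```text
{'time': 25.233, 'eef_pos': [0.582, 0.209, 0.172], 'tcp_rot': [0.0, 0.731, 0.682, 0.002], 'contact_force': [-0.494, 0.758, 0.417], 'gripper_width': 0.006, 'joint_pos': [-0.067, 0.576, -0.552, 1.876, 0.411, 0.798, -0.906]}
score 26.4 n 3
theta deg -21.2 off mm [-4.4  3.5  2.4] rms px 0.6
```

Call:
send_rows:
  deltas:
    - [0,0,0,0,0,-38,1]
    - [0,0,0,13,-0.8,0,1]
    - [0,0,0,13,-0.8,0,1]
    - [0,0,0,13,-0.8,0,1]
    - [0,0,0,13,-0.8,0,1]
    - [0,0,0,13,-0.8,0,1]
    - [0,0,0,13,-0.8,0,1]
    - [0,0,0,0,0,38,1]
    - [0,0,0,-39,2.4,0,1]
    - [0,0,0,-39,2.4,0,1]

```text
time: 26.12
eef_pos: [0.582, 0.2086, 0.1718]
tcp_rot: [0.0, 0.731, 0.682, 0.002]
contact_force: [-1.2, 0.8, -0.6]
gripper_width: 0.005
```

Call:
send_rows:
  deltas:
    - [0,0,0,0,0,-38,1]
    - [0,0,0,13,-0.8,0,1]
    - [0,0,0,13,-0.8,0,1]
    - [0,0,0,13,-0.8,0,1]
    - [0,0,0,13,-0.8,0,1]
    - [0,0,0,13,-0.8,0,1]
    - [0,0,0,13,-0.8,0,1]
    - [0,0,0,0,0,38,1]
    - [0,0,0,-39,2.4,0,1]
    - [0,0,0,-39,2.4,0,1]

```text
time: 26.95
eef_pos: [0.582, 0.2086, 0.1718]
tcp_rot: [0.0, 0.731, 0.682, 0.002]
contact_force: [-0.3, 0.9, -0.5]
gripper_width: 0.006
```

```bash
python3 balls.py w12.png; python3 - <<'E'
from h import *
import det
det.det('scene',z=.065)
a=snap('scene','s12.png');b=snap('side')
o=np.hstack([cv2.resize(a['image'][170:290,235:355],(400,400),interpolation=cv2.INTER_CUBIC),cv2.resize(b['image'][130:270,150:290],(400,400),interpolation=cv2.INTER_CUBIC)])
cv2.imwrite('pics/c12.png',o[:,:,::-1])
E
```

```text
{'time': 26.95, 'eef_pos': [0.582, 0.209, 0.172], 'tcp_rot': [0.0, 0.731, 0.682, 0.002], 'contact_force': [-0.255, 0.853, -0.46], 'gripper_width': 0.006, 'joint_pos': [-0.064, 0.578, -0.556, 1.876, 0.414, 0.799, -0.909]}
score 26.4 n 3
theta deg -21.4 off mm [-4.4  3.5  2.1] rms px 0.66
flask? [0.3177 0.1473] L 0.0349 ang -2.7 rgb [103  69  89] px [248 149]
flask? [ 0.3172 -0.1602] L 0.0348 ang -67.0 rgb [83 48 78] px [193 212]
flask? [ 6.246e-01 -2.000e-04] L 0.0352 ang -3.5 rgb [148 143 132] px [300 224]
flask? [ 0.6241 -0.0429] L 0.036 ang -4.5 rgb [157 152 142] px [293 233]
flask? [ 0.6198 -0.0876] L 0.0361 ang -3.9 rgb [161 155 146] px [284 243]
flask? [ 0.6003 -0.1069] L 0.0413 ang 86.0 rgb [164 162 154] px [275 245]
flask? [ 0.6361 -0.1096] L 0.0416 ang 85.3 rgb [167 166 159] px [285 251]
flask? [ 0.6166 -0.1289] L 0.0356 ang -4.5 rgb [155 145 129] px [276 253]
flask? [ 0.4673 -0.2758] L 0.036 ang 88.1 rgb [154  89  96] px [208 263]
```

View pics/c12.png

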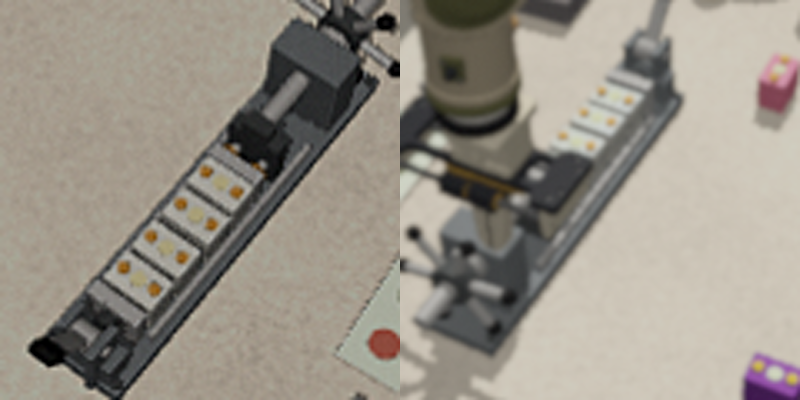

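Jaw plate is against the first flask, with gaps still between the flasks and at the anvil. Two more pushes.

Call:
send_rows:
  deltas:
    - [0,0,0,0,0,-38,1]
    - [0,0,0,13,-0.8,0,1]
    - [0,0,0,13,-0.8,0,1]
    - [0,0,0,13,-0.8,0,1]
    - [0,0,0,13,-0.8,0,1]
    - [0,0,0,13,-0.8,0,1]
    - [0,0,0,13,-0.8,0,1]
    - [0,0,0,0,0,38,1]
    - [0,0,0,-39,2.4,0,1]
    - [0,0,0,-39,2.4,0,1]

```text
time: 27.98
eef_pos: [0.5831, 0.2085, 0.1715]
tcp_rot: [0.0, 0.731, 0.682, 0.002]
contact_force: [-0.4, 0.8, -1.1]
gripper_width: 0.008
```

Call:
send_rows:
  deltas:
    - [0,0,0,0,0,-38,1]
    - [0,0,0,13,-0.8,0,1]
    - [0,0,0,13,-0.8,0,1]
    - [0,0,0,13,-0.8,0,1]
    - [0,0,0,13,-0.8,0,1]
    - [0,0,0,13,-0.8,0,1]
    - [0,0,0,13,-0.8,0,1]
    - [0,0,0,0,0,38,1]
    - [0,0,0,-39,2.4,0,1]
    - [0,0,0,-39,2.4,0,1]

```text
time: 28.82
eef_pos: [0.5831, 0.2085, 0.1715]
tcp_rot: [0.0, 0.731, 0.682, 0.002]
contact_force: [-0.2, 1.5, -0.3]
gripper_width: 0.005
```

```bash
python3 balls.py w13.png; python3 - <<'E'
from h import *
import det
det.det('scene',z=.065)
a=snap('scene','s13.png')
cv2.imwrite('pics/c13.png',cv2.resize(a['image'][195:285,240:340],(660,594),interpolation=cv2.INTER_CUBIC)[:,:,::-1])
E
```

```text
{'time': 28.817, 'eef_pos': [0.583, 0.208, 0.171], 'tcp_rot': [0.0, 0.731, 0.682, 0.002], 'contact_force': [-0.244, 1.545, -0.313], 'gripper_width': 0.005, 'joint_pos': [-0.061, 0.58, -0.56, 1.874, 0.417, 0.801, -0.911]}
score 26.9 n 2
theta deg -21.2 off mm [-4.9  3.9  1.9] rms px 0.47
flask? [0.3177 0.1473] L 0.0349 ang -2.7 rgb [103  68  89] px [248 149]
flask? [ 0.3172 -0.1602] L 0.0348 ang -67.0 rgb [86 50 78] px [193 212]
flask? [ 0.624  -0.0199] L 0.036 ang -6.4 rgb [149 143 128] px [297 228]
flask? [ 0.6058 -0.037 ] L 0.0382 ang 89.0 rgb [150 137 121] px [289 229]
flask? [ 0.6413 -0.0397] L 0.0355 ang 88.0 rgb [137 135 128] px [298 235]
flask? [ 0.6231 -0.0568] L 0.0352 ang -2.2 rgb [158 151 136] px [290 237]
flask? [ 0.6033 -0.0736] L 0.0352 ang 82.8 rgb [155 152 144] px [282 237]
flask? [ 0.6389 -0.0755] L 0.0361 ang 84.4 rgb [158 154 145] px [291 244]
flask? [ 0.6191 -0.0922] L 0.0361 ang -3.9 rgb [159 155 143] px [283 244]
flask? [ 0.6    -0.1093] L 0.0366 ang 86.5 rgb [146 139 123] px [275 245]
flask? [ 0.6354 -0.1117] L 0.0367 ang 84.8 rgb [158 155 147] px [284 252]
flask? [ 0.6163 -0.1288] L 0.035 ang -4.1 rgb [154 145 129] px [276 253]
flask? [ 0.4673 -0.2758] L 0.036 ang 88.1 rgb [155  89  97] px [208 263]
```

View pics/c13.png

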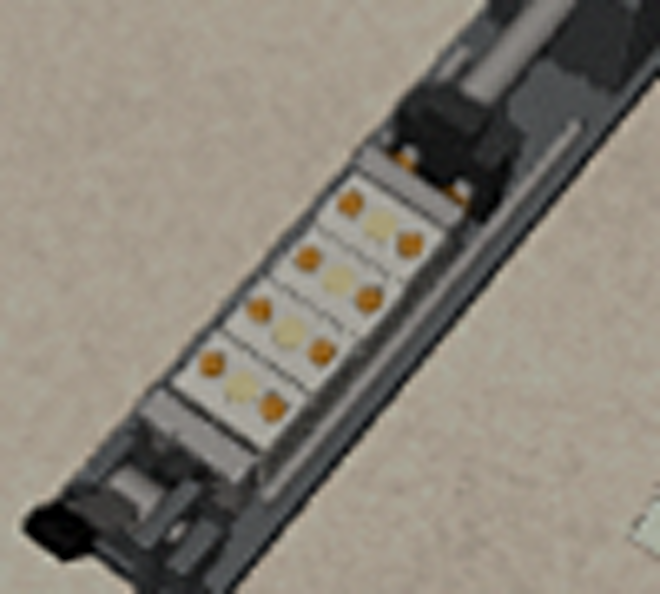

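The row is closed up (36 mm spacing) but a gap of roughly 7 mm to the anvil remains. That agrees with the wheel count (7.5 mm). One more push.

Call:
send_rows:
  deltas:
    - [0,0,0,0,0,-38,1]
    - [0,0,0,13,-0.8,0,1]
    - [0,0,0,13,-0.8,0,1]
    - [0,0,0,13,-0.8,0,1]
    - [0,0,0,13,-0.8,0,1]
    - [0,0,0,13,-0.8,0,1]
    - [0,0,0,13,-0.8,0,1]
    - [0,0,0,0,0,38,1]
    - [0,0,0,-39,2.4,0,1]
    - [0,0,0,-39,2.4,0,1]

```text
time: 29.8
eef_pos: [0.5837, 0.2084, 0.1714]
tcp_rot: [0.0, 0.731, 0.682, 0.002]
contact_force: [-1.7, 1.4, -0.6]
gripper_width: 0.003
```

```bash
python3 balls.py w14.png; python3 - <<'E'
from h import *
import det
det.det('scene',z=.065)
a=snap('scene','s14.png')
cv2.imwrite('pics/c14.png',cv2.resize(a['image'][195:285,240:340],(660,594),interpolation=cv2.INTER_CUBIC)[:,:,::-1])
E
```

```text
{'time': 29.8, 'eef_pos': [0.584, 0.208, 0.171], 'tcp_rot': [0.0, 0.731, 0.682, 0.002], 'contact_force': [-1.689, 1.355, -0.626], 'gripper_width': 0.003, 'joint_pos': [-0.06, 0.581, -0.562, 1.873, 0.418, 0.802, -0.912]}
score 27.1 n 3
theta deg -20.5 off mm [-4.3  3.7  2.3] rms px 0.65
flask? [0.3177 0.1473] L 0.0349 ang -2.7 rgb [101  67  88] px [248 149]
flask? [ 0.3172 -0.1602] L 0.0348 ang -67.0 rgb [82 48 76] px [193 212]
flask? [ 0.6226 -0.0273] L 0.0353 ang -3.6 rgb [151 145 134] px [295 230]
flask? [ 0.605  -0.0445] L 0.0366 ang -89.9 rgb [144 133 115] px [288 231]
flask? [ 0.6404 -0.0469] L 0.037 ang -89.4 rgb [129 116  97] px [297 237]
flask? [ 0.6228 -0.0641] L 0.0357 ang -4.1 rgb [160 155 138] px [289 238]
flask? [ 0.6029 -0.0802] L 0.0351 ang 82.8 rgb [163 159 150] px [281 239]
flask? [ 0.6388 -0.0833] L 0.0361 ang 84.2 rgb [141 130 113] px [290 245]
flask? [ 0.6188 -0.0995] L 0.0365 ang -5.8 rgb [161 152 133] px [282 246]
flask? [ 0.599  -0.1157] L 0.0363 ang 84.7 rgb [160 157 147] px [274 247]
flask? [ 0.6355 -0.119 ] L 0.0356 ang 85.0 rgb [158 155 147] px [283 253]
flask? [ 0.6156 -0.1352] L 0.0367 ang -4.7 rgb [153 143 125] px [275 254]
flask? [ 0.4675 -0.2757] L 0.0362 ang 87.4 rgb [154  87  97] px [208 263]
```

View pics/c14.png

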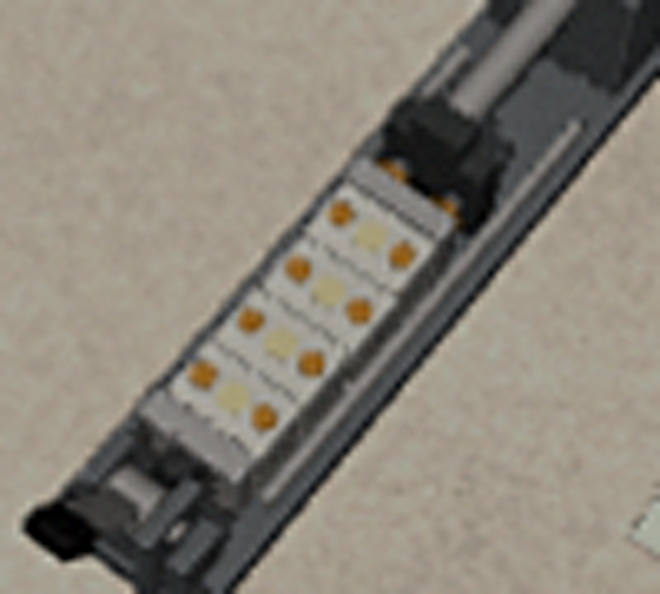

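The row moved about 7 of the 10 mm and now rests against the anvil. Wheel total is about 459.5°, giving a squash of about 2.6 mm, which is in range. Next I go to the lever's outer side.

Call:
send_rows:
  deltas:
    - [0,0,0,0,0,35,1]
    - [0,0,0,0,-20,25,1]
    - [0,0,0,2,-38,0,1]
    - [0,0,0,2,-38,0,1]
    - [0,0,0,2,-38,0,1]
    - [0,0,0,2,-38,0,1]
    - [0,0,0,2,-38,0,1]
    - [0,0,0,2,-38,0,1]
    - [0,0,0,2,-38,0,1]
    - [0,0,0,2,-38,0,1]

```text
time: 30.78
eef_pos: [0.5979, -0.1195, 0.2308]
tcp_rot: [0.001, 0.73, 0.683, 0.001]
contact_force: [0.9, -0.3, 0.5]
gripper_width: 0.006
```

Call:
send_rows:
  deltas:
    - [0,0,0,2,-38,0,1]
    - [0,0,0,2,-38,0,1]
    - [0,0,0,0,-38,0,1]
    - [0,0,0,0,-38,0,1]
    - [0,0,0,0,-38,0,1]
    - [0,0,0,0,-10,0,1]
    - [0,0,0,0,0,0,1]
    - [0,0,0,0,0,0,1]

```text
time: 31.45
eef_pos: [0.6004, -0.3174, 0.2301]
tcp_rot: [0.0, 0.731, 0.683, 0.0]
contact_force: [-0.3, 0.8, -0.0]
gripper_width: 0.006
```

Call:
send_rows:
  deltas:
    - [0,0,0,1,0,-38,1]
    - [0,0,0,1,0,-38,1]
    - [0,0,0,1,0,-39,1]
    - [0,0,0,1,14,0,1]
    - [0,0,0,1,14,0,1]
    - [0,0,0,1,14,0,1]
    - [0,0,0,1,14,0,1]
    - [0,0,0,1,14,0,1]
    - [0,0,0,1,14,0,1]
    - [0,0,0,1,14,0,1]

```text
time: 32.28
eef_pos: [0.6121, -0.2163, 0.1196]
tcp_rot: [0.003, 0.729, 0.684, 0.001]
contact_force: [1.2, -8.8, 3.8]
gripper_width: 0.006
```

Call:
send_rows:
  deltas:
    - [0,0,0,1,10,0,1]
    - [0,0,0,1,10,0,1]
    - [0,0,0,0,4,0,1]
    - [0,0,0,0,0,0,1]

```text
time: 32.62
eef_pos: [0.6128, -0.1915, 0.1178]
tcp_rot: [0.001, 0.729, 0.685, 0.001]
contact_force: [0.1, -2.0, 2.0]
gripper_width: 0.008
```

Call:
send_rows:
  deltas:
    - [0,0,0,0,4,0,1]
    - [0,0,0,0,3,0,1]
    - [0,0,0,0,0,0,1]

```text
time: 32.87
eef_pos: [0.6125, -0.1871, 0.1172]
tcp_rot: [0.002, 0.73, 0.684, -0.0]
contact_force: [-0.8, -6.5, 2.2]
gripper_width: 0.007
```

Call:
send_rows:
  deltas:
    - [0,0,0,0,4,0,1]
    - [0,0,0,0,3,0,1]
    - [0,0,0,0,0,0,1]

```text
time: 33.12
eef_pos: [0.6124, -0.1861, 0.1174]
tcp_rot: [0.004, 0.731, 0.682, -0.002]
contact_force: [1.4, -21.9, 3.1]
gripper_width: 0.004
```

Lever hit its stop (force rose to 22 N with only 1 mm of motion). I retreat and check.

Call:
send_rows:
  deltas:
    - [0,0,0,0,-20,0,1]
    - [0,0,0,0,-25,0,1]
    - [0,0,0,0,-25,35,1]
    - [0,0,0,0,-20,38,1]
    - [0,0,0,-30,-20,38,1]
    - [0,0,0,-35,-15,20,1]
    - [0,0,0,-35,0,0,1]
    - [0,0,0,-35,0,0,1]
    - [0,0,0,0,0,0,1]
    - [0,0,0,0,0,0,1]

```text
time: 33.95
eef_pos: [0.483, -0.2979, 0.2375]
tcp_rot: [0.001, 0.73, 0.684, -0.0]
contact_force: [1.0, -0.7, -0.2]
gripper_width: 0.003
```

```bash
python3 - <<'E'
from h import *
import det
st();det.det('scene',z=.065)
a=snap('scene','s15.png');b=snap('side')
o=np.hstack([cv2.resize(a['image'][190:290,235:335],(400,400),interpolation=cv2.INTER_CUBIC),cv2.resize(b['image'][120:220,190:290],(400,400),interpolation=cv2.INTER_CUBIC)])
cv2.imwrite('pics/c15.png',o[:,:,::-1])
E
```

```text
{'time': 33.95, 'eef_pos': [0.483, -0.298, 0.237], 'tcp_rot': [0.001, 0.73, 0.684, -0.0], 'contact_force': [1.007, -0.685, -0.249], 'gripper_width': 0.003, 'joint_pos': [0.885, 0.447, -0.606, 1.919, 0.328, 0.873, 0.046]}
flask? [ 0.6234 -0.0222] L 0.0355 ang -2.6 rgb [158 155 145] px [296 229]
flask? [ 0.6055 -0.0391] L 0.0354 ang 89.5 rgb [141 134 123] px [289 230]
flask? [ 0.6405 -0.0407] L 0.0355 ang 88.0 rgb [158 153 143] px [298 236]
flask? [ 0.6226 -0.0576] L 0.0347 ang -2.9 rgb [153 147 134] px [290 237]
flask? [ 0.6384 -0.0766] L 0.0364 ang 85.2 rgb [146 138 126] px [291 244]
flask? [ 0.6357 -0.1129] L 0.0363 ang 86.1 rgb [142 131 111] px [284 252]
flask? [ 0.4672 -0.276 ] L 0.0356 ang 88.5 rgb [153  88  96] px [208 263]
```

View pics/c15.png

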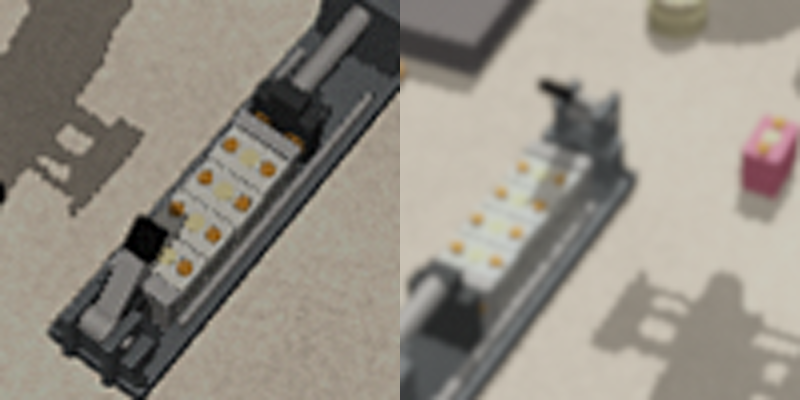

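The lever leans over the bed with its black grip at crop (147,240), and the row has moved about 6 mm with the anvil. All four flasks are flush in the channel. I'm handing in.

```bash
python3 -c "
from plant import robot
print(robot.hand_in(), robot.get_obs()['time'])"
```

```text
the job is handed in; nothing more can be done
the job is handed in; nothing more can be done
```

I opened the cam lever and stood the four aluminium flasks in a row in the channel. I then pushed the star wheel round spoke by spoke, flipped the lever back to its stop and handed the job in. It took about 34 s of the 208 s allowed. The hand-in gives no verdict.

**Squash:** Before locking, the row rested against the anvil and the wheel read about 459.5°. That means the springs were squashed about 2.6 mm. The start angle came from the spokes plus a match of the jaw position. The flask movement agreed: about 7 mm of the last 10 mm of jaw travel. I did not measure the squash directly.

**Lock:** The lever met its stop at about 22 N, with only 1 mm of further movement. The row then moved back 5 to 6.5 mm (the two flasks still fully in view), close to the 6 mm expected, so the final squash should be about 8.6 mm.

**Final check:** The last pictures show the row closed up, upright, square and in the channel, with the arm clear of everything. The lever grip hid screws on two flasks, so I could only measure the other two by number.

**What went less cleanly:** The second flask touched a guide strip on its way in and turned about 9°. I centred it and squared it by gripping it again. I did not re-measure the bystanders; no move went near them.

I viewed 12 pictures.

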